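Seat a camera housing in the gluing fixture and clamp it with the one-hand ratchet clamp

TASK

The orange end cap of the camera housing has just been glued on: set the housing into the black nest of the gluing fixture, flat and square, lens in the notch and orange cap facing the red clamp, and let go of it. Then put the gripper's fingers round the clamp's fixed black grip and its trigger and pump the trigger (never push the rod or its cup by hand) until the rubber bumper presses firmly on the cap, dented in by some millimetres but never squashed flat. Finish while still holding trigger and grip squeezed between the fingers so that the pressure stays on, and leave the other things on the bench where they are.

Things in the scene. Friction and masses are not known exactly. Their poses are not given: they have to be found in the camera images.
- fixture: Gluing fixture, screwed down: aluminium base plate 310 x 100 x 12 mm with the black nest at one end and the red one-hand ratchet clamp at the other. Origin at bench level on the clamp's centre line; x axis: the way the clamp pushes, from clamp to nest; z up. The plate spans x = -133 to +177 mm. Its place and heading vary.
- nest (a point): On the plate's top between the nest's rails, 12 mm above the bench, x = +103 mm of the fixture. Rails along x: 52 mm apart, 94 mm long, 10 mm high plus flared lips to 16 mm, 68 mm wide outside. At the +x end, 47 mm from here, two shoulders 30 mm tall with flared lips to 41 mm leave a 36 mm notch for the lens, open on top. Open towards the clamp.
- housing: Camera housing to clamp, 0.26 kg: pale grey box 90 (x) x 48 (y) x 42 mm (z), black lens 26 mm wide sticking out 12 mm mid +x end, orange cap at the -x end. Origin: centre of the box's underside; starts upright. Against the shoulders its origin is at x = 105 mm of the fixture, axes parallel; up to 10 mm short the clamp still pushes it home. Grip across its 48 mm.
- cap_face (a point): Centre of the housing's orange end face, 21 mm above its underside; the bumper presses here.
- clamp_grip: The clamp's fixed black grip, an upright post 20 mm thick (fixture x) and 26 mm wide (y), from 67 to 185 mm above the bench; it does not move. Its frame is the fixture's.
- grip_point (a point): Middle of the grip's rear face (the face away from the nest), 155 mm above the bench, where one finger presses, towards +x of the fixture. Axes as the fixture's.
- trigger_lever: The clamp's red trigger with rubber facing: an upright lever 12 mm thick, 22 mm wide, in front of the grip (nest side), top about 179 mm above the bench, hinged 85 mm above the bench. Its frame lies on the hinge.
- trigger_point (a point): Middle of the trigger's front face (towards the nest), 155 mm above the bench when released; a finger here presses towards -x of the fixture. Released it is 60 mm in front of grip_point, fully squeezed about 38 mm. One finger alone may push it. The return spring takes about 3.5 N here to start, 6 N at full squeeze.
- trigger (a joint): Trigger angle: 0 released, 0.32 rad fully squeezed (about 22 mm at trigger_point). The spring brings it back to 0 in about 0.5 s when let go.
- rod (a joint): How far the toothed rod has come out, 0 to 0.075 m; starts at 0 to 0.02. Teeth 8 mm apart: each full squeeze drives it about 8 mm towards the nest; when let go it stays, falling back by up to a tooth (1 to 3 mm under load). At 0 the bumper is 46 mm short of a housing at home. While pressing, each N at trigger_point beyond the spring gives about 1.7 N on the cap.
- push_rod: Steel push rod, 12 mm wide, its axis 33 mm above the bench, with a steel cup (31 mm diameter) in front and a hook at its rear end; only the trigger may drive it, the gripper must not push it. Frame on the rod's axis at the cup's rim.
- bumper_rubber: The soft black rubber bumper, 26 mm diameter, that sticks out 14 mm from the cup; its face presses on the cap. Frame on the rod's axis at the cup's rim while not dented.
- bumper_face (a point): Centre of the bumper's face, 33 mm above the bench.
- bumper (a joint): How far the bumper is dented into its cup: 0 free, 0.012 m squashed flat. It gives 4 N per mm (1 N at first touch), so 5 mm is about 21 N; beyond 12 mm the force shoots up.
- spare_housing: Bystander: a housing of the same shape, all pale grey, with no orange cap (90 x 48 x 42 mm plus lens). Origin centre of underside. Leave it.
- tape_roll: Bystander: blue roll of tape lying flat, 90 mm outside diameter, 24 mm high. Origin centre of underside. Leave it.
- glue_bottle: Bystander: small glue bottle, 32 mm diameter, 75 mm tall, orange cap. Origin centre of underside. Leave it.
- lens_cap: Bystander: black lens cap, 58 mm diameter, 9 mm thick. Origin centre of underside. Leave it.
- screwdriver: Bystander: screwdriver with red handle, 200 mm long, lying. Origin under its middle. Leave it.

How it is judged:
On the way, in this order (a step that is already met when the one before it is completed fails the run):
1. the housing sits flat and square in the nest, lens in the notch, cap towards the clamp, and is let go (z of housing in the frame of fixture below 0.0145 m and x of housing in the frame of fixture between 0.093 and 0.1085 m and y of housing in the frame of fixture between -0.0035 and 0.0035 m and angle between the x axis of housing and the x axis of fixture, either way round below 0.05 rad and angle between housing's own z axis and vertical below 0.04 rad and x of cap_face in the frame of fixture below 0.07 m and contact force between the fingers and housing below 0.5 N), for 0.3 s.
2. the bumper meets the cap while the fingers squeeze the trigger (contact force between bumper_rubber and housing above 2 N and contact force between the fingers and trigger_lever above 2 N), for 0.2 s.
At the end, for the whole second after the job is handed in: Housing flat (2.5 mm, 0.04 rad), square (0.05 rad, 3.5 mm sideways) and home (1.5 mm) in the nest, cap to the clamp; bumper pressing it with 8 to 50 N; fingers off the housing, still squeezing the trigger (over 3 N, off its stop) and touching the fixed grip (over 1 N) (z of housing in the frame of fixture below 0.0145 m and x of housing in the frame of fixture between 0.1035 and 0.1085 m and y of housing in the frame of fixture between -0.0035 and 0.0035 m and angle between the x axis of housing and the x axis of fixture, either way round below 0.05 rad and angle between housing's own z axis and vertical below 0.04 rad and x of cap_face in the frame of fixture below 0.07 m and contact force between bumper_rubber and housing between 8 and 50 N and contact force between the fingers and trigger_lever above 3 N and contact force between the fingers and clamp_grip above 1 N and value of joint trigger above 0.03 rad and contact force between the fingers and housing below 0.5 N); the arm keeps its last pose, push and grip.
It fails at once if the housing is crushed: the bumper presses with more than 60 N (contact force between bumper_rubber and housing above 60 N).
It fails at once if the rod or its cup is pushed by hand (contact force between the fingers and push_rod above 3 N).
It fails at once if the housing is dropped into the nest (horizontal distance between housing and nest below 0.02 m and linear speed of housing above 0.5 m/s).
It fails at once if another thing on the bench is moved by more than 30 mm (distance of any of spare_housing, tape_roll, glue_bottle, lens_cap, screwdriver from where it was at the start of the episode above 0.03 m).
It also fails if it takes over 72 s, if anything falls off the work surface, if the arm or the gripper's body presses on something with over 40 N, if the wrist force passes 120 N, or if a joint passes its speed limit or range.

ROBOT

A 7-joint arm with a two-finger parallel gripper is mounted at the origin on the work surface. World frame = base frame: x ahead of the robot, y to its left, z up, the work surface at z = 0. Lengths are in m, angles in rad, forces in N, time in s.
With the tool pointing down it reaches from about 0.4 to 0.85 m from the base axis. Payload 4.4 kg.
Tool frame: the origin (TCP) lies midway between the tips of the shut fingers; the grasp point (between the pads) lies 19 mm behind it; z points along the fingers, y is the direction in which the jaws open and shut (so a half turn about z gives the same grasp; the last joint's range is limited). The gripper opens to 94 mm and grips with 3 to 60 N. Pads are 16 mm wide; open, the fingers measure 119 mm over their backs; the gripper's body (75 mm by 177 mm) begins 78 mm behind the grasp point.
Start: joints at [1.166, 0.628, 0.038, 1.517, -0.027, 0.996, -0.02], TCP at [0.216, -0.613, 0.205] pointing down, gripper open.
Joint ranges: [-3.06, 3.06], [-0.37, 2.12], [-1.25, 1.32], [0.18, 2.47], [-1.1, 4.24], [0.23, 1.98], [-2.94, 2.94]. Speed limits (rad/s): [2.57, 2.57, 3.14, 3.14, 3.14, 3.14, 3.14].

INTERFACE

Orientations are given as [roll, pitch, yaw] about the fixed x, y, z axes, in that order (R = Rz(yaw) Ry(pitch) Rx(roll)).
In Python, from rig import sensors, snapshot, camera_params, close_job gives the robot as it stands. The module is installed in compiled form; this text tells all that it offers.
- The arm moves only by the tool step_arm, never from a script. Its argument "rows" is a list of rows, each a list of 7 numbers: the shift along the tool's x, y, z in units of 0.5 m (1.0 is 0.5 m), then the turn, a rotation vector about the tool's x, y, z in units of pi/2 rad (1.0 is pi/2 rad), then the gripper command: -1 is fully open, 1 is shut, values between are in proportion. In form: [[tx, ty, tz, wx, wy, wz, gripper], ...]. A call has 1 to 12 rows; each row shifts and turns the commanded pose from where the row before left it, along the tool's axes as they then stand; what a row does not reach is not made up. A row lasts 1/10 s, in which the tool goes at most 50 mm and 8.59 degrees, less where a joint would pass 70% of its speed; a pose out of reach is approached as far as the arm can. A call with a number of a shift or a turn outside -1 to 1 is refused whole. A call with a gripper value outside its range is refused whole. The fingers move at their own pace and stop on an object; the grip force is fixed at half the most. Time passes only in rows, so rows that do not move let the fingers close. It gives the time, the measured TCP pose, the force and the opening at its end, in the units of the state.
- sensors.get_state(): the state, without advancing time (a new reading comes with each control period).
- snapshot(name): name is "scene" or "top"; returns the picture (384x512x3 uint8, blue, green, red); there is no depth.
- camera_params(name): a dict with "intrinsics" (3x3 intrinsics, pixels), "k1" (the pictures are not rectified: a ray, as slopes to the right and down, at radius r is drawn at 1 + k1 r^2 times it, then the intrinsics apply), "pose" (4x4, takes a point from camera to world coordinates). Camera axes: x right, y up, looking along -z (the intrinsics and any distortion apply to the point x, -y, -z); pixel columns grow to the right and rows downward; lengths in m; the calibration is good to about 2 mm. A picture is of the moment at which its call begins. camera_params takes no time and is no camera call.
- close_job(): hands the job in, once; it reports no verdict.
The state is a dict: "time_s": time; "joint_pos": joint angles; "qd": joint speeds; "tau": joint torques, N m; "ee_pos": TCP position; "ee_rot": TCP orientation; "force": force on the tool from outside, world axes, zero at the start; "wrist_torque": the same for the moment, N m; "opening": finger opening in m.
Only numpy, scipy, OpenCV 4.12 (cv2) and the standard library are available. Lean on these libraries where they do the work, as an engineer would, in place of code of your own. Each camera call takes 0.05 s, during which the arm holds its last target.

## Working session

There is one attempt and no reset: what is moved stays moved. The work goes in short steps, Python scripts to look and compute and a tool call to move; the robot and the scene stay as the last step left them, time stands still between calls to the robot, and variables do not carry over. Pictures are saved under pics/ and viewed, and the job is handed in when it is done.

Besides the shell and the picture viewer there is one more tool, called by a JSON object that holds its "op" and its "data", one argument or row to a line. step_arm: Moves the arm, as the interface text tells. Shifts and turns lie within -1 to 1; 1 stands for 0.5 m of shift or pi/2 rad of turn. Its arguments: {"type":"object","properties":{"rows":{"type":"array"}},"required":["rows"]}

```bash
mkdir -p pics; python3 - <<'E'
from rig import sensors, snapshot, camera_params
import cv2,numpy as np
for n in("scene","top"):
    im=snapshot(n); cv2.imwrite(f"pics/{n}0.png",im)
    p=camera_params(n); print(n,p)
s=sensors.get_state(); print({k:np.round(v,3) for k,v in s.items()})
E
```

```text
scene {'intrinsics': array([[465.07199398,   0.        , 254.99118464],
       [  0.        , 465.07199398, 202.2675073 ],
       [  0.        ,   0.        ,   1.        ]]), 'k1': 0.015654228372297498, 'pose': array([[ 0.88169444, -0.31461396,  0.35161481,  1.0416748 ],
       [ 0.4716871 ,  0.57001141, -0.67275424, -0.80212936],
       [ 0.01123342,  0.75901585,  0.65097523,  0.87433253],
       [ 0.        ,  0.        ,  0.        ,  1.        ]])}
top {'intrinsics': array([[346.82851656,   0.        , 246.50579482],
       [  0.        , 346.82851656, 189.53179758],
       [  0.        ,   0.        ,   1.        ]]), 'k1': -0.05046584771621895, 'pose': array([[-0.01736489,  0.99591028, -0.08866331,  0.51151564],
       [-0.99955415, -0.01944559, -0.02265777, -0.00458372],
       [-0.02428922,  0.08823033,  0.99580392,  1.06042617],
       [ 0.        ,  0.        ,  0.        ,  1.        ]])}
{'time_s': np.float64(0.1), 'joint_pos': array([ 1.166,  0.629,  0.038,  1.518, -0.027,  0.996, -0.02 ]), 'qd': array([ 0.   , -0.002, -0.   , -0.002, -0.001,  0.001,  0.001]), 'tau': array([ 4.0000e-03, -5.5078e+01,  1.1480e+00, -1.8712e+01, -5.2000e-02,
        1.9000e-02,  0.0000e+00]), 'ee_pos': array([ 0.216, -0.613,  0.205]), 'ee_rot': array([-3.14 ,  0.   ,  0.339]), 'force': array([ 0.125,  0.286, -0.046]), 'wrist_torque': array([ 0.007,  0.079, -0.05 ]), 'opening': np.float64(0.094)}
```

View pics/scene0.png

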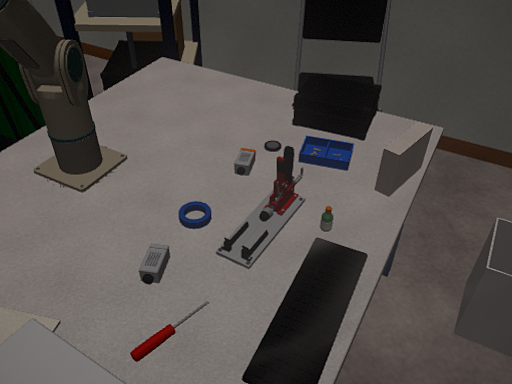

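View pics/top0.png

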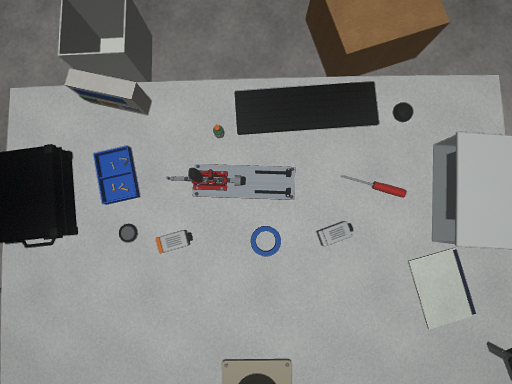

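The scene view shows the fixture mid-bench and the capped housing at about (245,160). In the top view the housing is at (175,241), with the clamp at (205,180) and the nest at (275,183). I'll zoom in on the top view next.

```bash
cat > h.py <<'E'
import numpy as np,cv2
from rig import camera_params
def cam(n):
    p=camera_params(n); return p["intrinsics"],p["k1"],p["pose"]
def ray(n,uv):
    K,k,T=cam(n)
    d=cv2.undistortPoints(np.array([[uv]],float),K,np.array([k,0,0,0.]))[0,0]
    return T[:3,3],T[:3,:3]@np.array([d[0],-d[1],-1])
def plane(n,uv,z):
    o,d=ray(n,uv); return o+d*(z-o[2])/d[2]
def proj(n,P):
    K,k,T=cam(n); p=(np.asarray(P,float)-T[:3,3])@T[:3,:3]
    x=p[...,0]/-p[...,2]; y=-p[...,1]/-p[...,2]; r=1+k*(x*x+y*y)
    return np.stack([K[0,0]*x*r+K[0,2],K[1,1]*y*r+K[1,2]],-1)
def tri(a,b):
    o1,d1=ray("top",a);o2,d2=ray("scene",b)
    A=np.stack([d1,-d2],1);t=np.linalg.lstsq(A,o2-o1,rcond=None)[0]
    p,q=o1+t[0]*d1,o2+t[1]*d2; return (p+q)/2,np.linalg.norm(p-q)
E
python3 - <<'E'
import cv2
t=cv2.imread("pics/top0.png");s=cv2.imread("pics/scene0.png")
cv2.imwrite("pics/t_fix.png",cv2.resize(t[150:215,155:310],None,fx=5,fy=5,interpolation=cv2.INTER_CUBIC))
cv2.imwrite("pics/t_h.png",cv2.resize(t[220:260,145:205],None,fx=12,fy=12,interpolation=cv2.INTER_CUBIC))
cv2.imwrite("pics/s_fix.png",cv2.resize(s[135:270,205:315],None,fx=4,fy=4,interpolation=cv2.INTER_CUBIC))
E
```

```text
(no output)
```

View pics/t_fix.png

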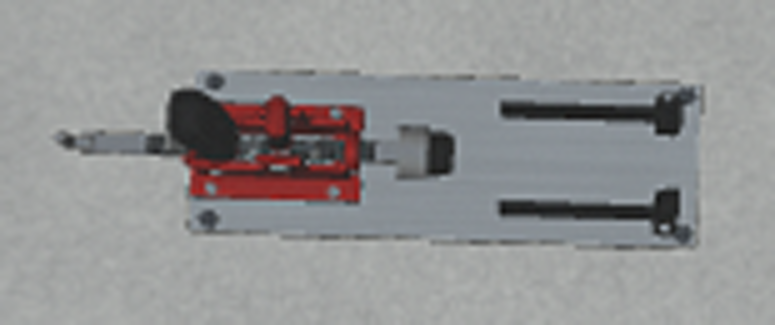

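View pics/t_h.png

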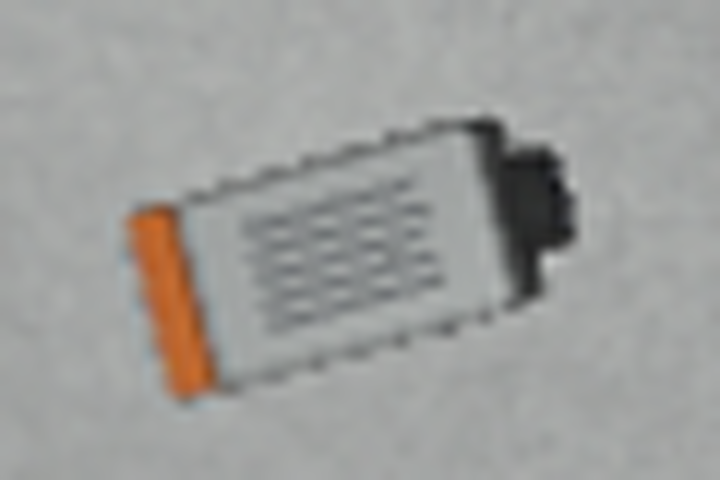

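View pics/s_fix.png

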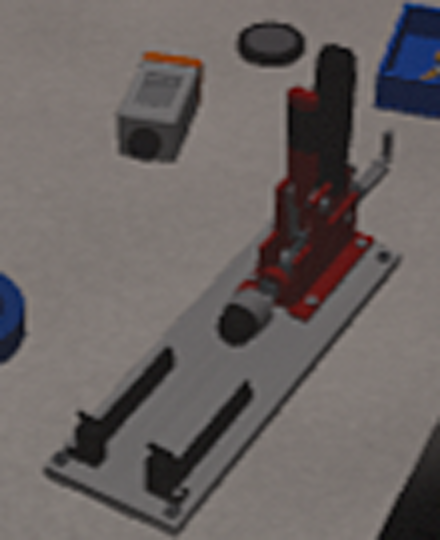

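Plate corners in the 5x crop are at about (198,70), (704,86), (697,247) and (188,232). Housing top-face corners in the 12x crop are at about (128,213), (180,400), (465,125) and (512,300). The lens already points the same way as fixture +x. Next I'll fit both poses.

```bash
cat > fit.py <<'E'
from h import *
def fit2(model,pts):
    m=np.array(model);p=np.array(pts);mc,pc=m.mean(0),p.mean(0)
    a,b=m-mc,p-pc
    th=np.arctan2((a[:,0]*b[:,1]-a[:,1]*b[:,0]).sum(),(a*b).sum())
    R=np.array([[np.cos(th),-np.sin(th)],[np.sin(th),np.cos(th)]])
    t=pc-R@mc; return th,t,p-(m@R.T+t)
def px(u,f,o): return ((u[0]+.5)/f-.5+o[0],(u[1]+.5)/f-.5+o[1])
E
python3 - <<'E'
from fit import *
np.set_printoptions(precision=4,suppress=True)
pl=[plane("top",px(u,5,(155,150)),.012)[:2] for u in[(197,70),(704,86),(697,247),(188,232)]]
th,t,r=fit2([(-.133,.05),(.177,.05),(.177,-.05),(-.133,-.05)],pl);print("fix",th,t);print(r)
c=[plane("top",px(u,5,(155,150)),.012)[:2] for u in[(215,81),(685,95),(684,232),(208,217)]]
a=np.array(c);print("screws mid",a.mean(0),"ang",np.arctan2(*(a[1]-a[0])[::-1]),np.arctan2(*(a[2]-a[3])[::-1]), "model mid",t+.022*np.array([np.cos(th),np.sin(th)]))
R=np.array([[np.cos(th),-np.sin(th)],[np.sin(th),np.cos(th)]])
# rails tops etc: project predictions onto both images
def W(p): return np.r_[R@np.array(p[:2])+t,p[2]]
print('nest',W((.103,0,.012)),W((.105,0,0)))
for nm in("top","scene"):
    im=cv2.imread(f"pics/{nm}0.png"); f=5 if nm=="top" else 4; o=(155,150) if nm=="top" else (205,135);e=(310,215) if nm=="top" else (315,270)
    z=cv2.resize(im[o[1]:e[1],o[0]:e[0]],None,fx=f,fy=f,interpolation=cv2.INTER_CUBIC)
    for P in[(-.133,.05,.012),(.177,.05,.012),(.177,-.05,.012),(-.133,-.05,.012),(.056,.026,.022),(.15,.026,.022),(.056,-.026,.022),(.15,.018,.041),(.15,-.018,.041),(-.01,0,.185)]:
        q=(proj(nm,W(P))-o+.5)*f-.5
        cv2.circle(z,tuple(int(round(v)) for v in q),3,(0,255,0),1)
    cv2.imwrite(f"pics/ov_{nm}.png",z)
h=[plane("top",px(u,12,(145,220)),.042)[:2] for u in[(128,213),(180,400),(465,124),(512,300)]]
th2,t2,r2=fit2([(-.045,.024),(-.045,-.024),(.045,.024),(.045,-.024)],h);print("house",th2,t2);print(r2)
E
```

```text
fix -1.6230073118366126 [0.6314 0.0494]
[[-0.0003 -0.0004]
 [-0.0006 -0.0009]
 [ 0.0011  0.001 ]
 [-0.0001  0.0003]]
screws mid [0.6317 0.0264] ang -1.622004565960939 -1.621525362598648 model mid [0.6303 0.0274]
nest [ 0.626  -0.0535  0.012 ] [ 0.6259 -0.0555  0.    ]
house -1.3097205574496156 [0.4544 0.2421]
[[ 0.0003 -0.0018]
 [ 0.001  -0.0024]
 [-0.0024  0.0016]
 [ 0.0011  0.0026]]
```

View pics/ov_top.png

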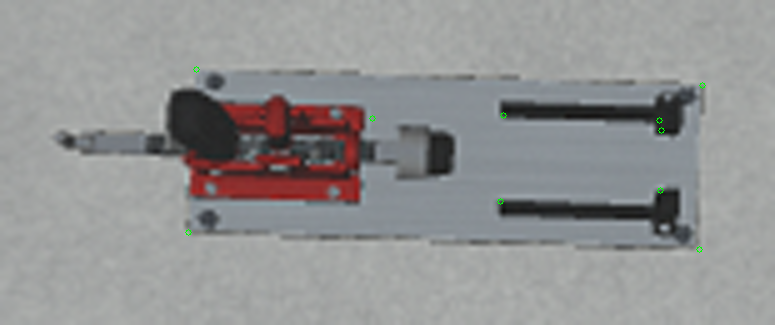

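View pics/ov_scene.png

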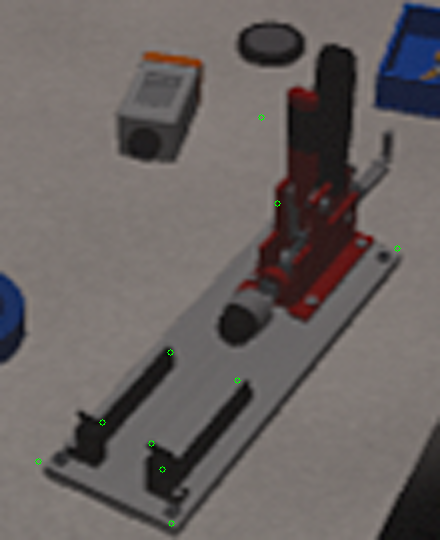

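```bash
cat > mv.py <<'E'
import numpy as np
from scipy.spatial.transform import Rotation as Ro
from rig import sensors
def to(target,yaw,n,s=None,g=None):
    """rows (per-row tool-frame numbers) for straight line n rows from measured pose, tool down"""
    s=sensors.get_state(); R0=Ro.from_euler('xyz',s["ee_rot"]); R1=Ro.from_euler('xyz',[np.pi,0,yaw])
    d=R0.inv().apply(np.array(target)-s["ee_pos"])/.5; w=(R0.inv()*R1).as_rotvec()/(np.pi/2)
    print("total tool shift",np.round(d,4),"turn",np.round(w,4),"| per row",np.round(d/n,4),np.round(w/n,4))
E
python3 - <<'E'
import numpy as np
a0,a1=-1.234,.49;r0,r1=.65,.515;y0,y1=.339,1.83;n=24
p=lambda k:np.array([(r0+(r1-r0)*k/n)*np.cos(a0+(a1-a0)*k/n),(r0+(r1-r0)*k/n)*np.sin(a0+(a1-a0)*k/n)])
for k in range(n):
    y=y0+(y1-y0)*k/n;d=p(k+1)-p(k)
    tx=d@[np.cos(y),np.sin(y)];ty=d@[np.sin(y),-np.cos(y)]
    print(k,round(tx/.5,4),round(ty/.5,4),round(-(y1-y0)/n/(np.pi/2),4))
E
```

```text
0 0.0925 -0.0144 -0.0396
1 0.0916 -0.0152 -0.0396
2 0.0906 -0.0161 -0.0396
3 0.0897 -0.0169 -0.0396
4 0.0887 -0.0177 -0.0396
5 0.0877 -0.0185 -0.0396
6 0.0867 -0.0193 -0.0396
7 0.0857 -0.02 -0.0396
8 0.0847 -0.0208 -0.0396
9 0.0837 -0.0215 -0.0396
10 0.0827 -0.0222 -0.0396
11 0.0817 -0.0229 -0.0396
12 0.0806 -0.0236 -0.0396
13 0.0796 -0.0242 -0.0396
14 0.0786 -0.0249 -0.0396
15 0.0775 -0.0255 -0.0396
16 0.0765 -0.0261 -0.0396
17 0.0754 -0.0267 -0.0396
18 0.0744 -0.0272 -0.0396
19 0.0733 -0.0278 -0.0396
20 0.0723 -0.0283 -0.0396
21 0.0712 -0.0288 -0.0396
22 0.0701 -0.0293 -0.0396
23 0.0691 -0.0298 -0.0396
```

{"op": "step_arm", "data": {
  "rows": [
    [0, 0, -0.1, 0, 0, 0, -1],
    [0, 0, -0.1, 0, 0, 0, -1],
    [0, 0, -0.1, 0, 0, 0, -1]
  ]
}}

```text
time_s: 0.4
ee_pos: [0.2158, -0.6125, 0.3566]
ee_rot: [-3.14, 0.0, 0.339]
force: [-1.1, -0.5, -0.1]
opening: 0.0944
```

{"op": "step_arm", "data": {
  "rows": [
    [0.092, -0.015, 0, 0, 0, -0.04, -1],
    [0.091, -0.015, 0, 0, 0, -0.04, -1],
    [0.09, -0.016, 0, 0, 0, -0.04, -1],
    [0.09, -0.017, 0, 0, 0, -0.04, -1],
    [0.089, -0.018, 0, 0, 0, -0.04, -1],
    [0.088, -0.018, 0, 0, 0, -0.04, -1],
    [0.087, -0.019, 0, 0, 0, -0.04, -1],
    [0.086, -0.02, 0, 0, 0, -0.04, -1],
    [0.085, -0.021, 0, 0, 0, -0.04, -1],
    [0.084, -0.021, 0, 0, 0, -0.04, -1],
    [0.083, -0.022, 0, 0, 0, -0.04, -1],
    [0.082, -0.023, 0, 0, 0, -0.04, -1]
  ]
}}

```text
time_s: 1.6
ee_pos: [0.5431, -0.208, 0.355]
ee_rot: [-3.141, -0.0, 1.096]
force: [0.1, -0.3, -0.1]
opening: 0.0941
```

```bash
python3 - <<'E'
from rig import *
import numpy as np
s=sensors.get_state();print(np.round(s["joint_pos"],3))
E
```

```text
[ 0.467  0.409 -0.23   1.485  0.095  1.26  -0.248]
```

{"op": "step_arm", "data": {
  "rows": [
    [0.081, -0.024, 0, 0, 0, -0.04, -1],
    [0.08, -0.024, 0, 0, 0, -0.04, -1],
    [0.079, -0.025, 0, 0, 0, -0.04, -1],
    [0.078, -0.0255, 0, 0, 0, -0.04, -1],
    [0.0765, -0.026, 0, 0, 0, -0.04, -1],
    [0.0755, -0.027, 0, 0, 0, -0.04, -1],
    [0.0745, -0.027, 0, 0, 0, -0.04, -1],
    [0.0735, -0.028, 0, 0, 0, -0.04, -1],
    [0.0725, -0.028, 0, 0, 0, -0.04, -1],
    [0.071, -0.029, 0, 0, 0, -0.04, -1],
    [0.07, -0.029, 0, 0, 0, -0.04, -1],
    [0.069, -0.03, 0, 0, 0, -0.035, -1]
  ]
}}

```text
time_s: 2.8
ee_pos: [0.4482, 0.245, 0.3551]
ee_rot: [-3.141, -0.0, 1.841]
force: [1.3, -0.9, -0.6]
opening: 0.0941
```

```bash
python3 - <<'E'
from mv import *
from fit import *
to([.454,.242,.18],1.83,4)
s=sensors.get_state();print(np.round(s["joint_pos"],3))
h=[plane("top",px(u,12,(145,220)),.042)[:2] for u in[(128,213),(180,400),(485,122),(530,298)]]
th2,t2,r2=fit2([(-.045,.024),(-.045,-.024),(.045,.024),(.045,-.024)],h);print("house",th2,t2);print(r2)
c,s_=np.cos(th2),np.sin(th2)
im=cv2.imread("pics/scene0.png")[135:190,205:270];z=cv2.resize(im,None,fx=8,fy=8,interpolation=cv2.INTER_CUBIC)
for x in(-.045,.045):
  for y in(-.024,.024):
    for zz in (0,.042):
      q=(proj("scene",[t2[0]+c*x-s_*y,t2[1]+s_*x+c*y,zz])-(205,135)+.5)*8-.5
      cv2.circle(z,tuple(int(round(v)) for v in q),3,(0,255,0),1)
cv2.imwrite("pics/hs.png",z)
E
```

```text
total tool shift [-0.0088  0.0097  0.3502] turn [-0.0003 -0.      0.0073] | per row [-0.0022  0.0024  0.0876] [-0.0001 -0.      0.0018]
[-0.157  0.318 -0.546  1.66   0.174  1.213 -0.471]
house -1.3178546078519044 [0.45462285 0.23975475]
[[-0.00033596  0.00061072]
 [ 0.00052473 -0.00033997]
 [-0.00188036 -0.00069845]
 [ 0.0016916   0.0004277 ]]
```

View pics/hs.png

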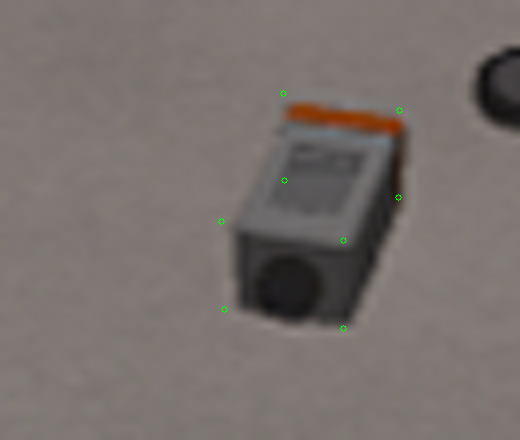

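The overlay shows a 1-2 px bias between the two views, roughly 3 mm. I'll descend above the housing and compare again.

{"op": "step_arm", "data": {
  "rows": [
    [-0.002, 0.003, 0.09, 0, 0, 0.002, -1],
    [-0.002, 0.003, 0.09, 0, 0, 0.002, -1],
    [-0.002, 0.003, 0.09, 0, 0, 0.002, -1],
    [-0.002, 0.003, 0.09, 0, 0, 0.002, -1],
    [0, 0, 0.08, 0, 0, 0.002, -1],
    [0, 0, 0, 0, 0, 0, -1]
  ]
}}

```text
time_s: 3.4
ee_pos: [0.4525, 0.2388, 0.131]
ee_rot: [-3.131, 0.003, 1.824]
force: [-0.2, -0.1, 1.3]
opening: 0.0941
```

```bash
cat > look.py <<'E'
import sys
from h import *
from rig import snapshot
def look(n,tag,P,half=(40,30),f=9,marks=()):
    im=snapshot(n); cv2.imwrite(f"pics/raw_{tag}.png",im)
    c=proj(n,P).round().astype(int); x0,y0=c-np.array(half);x0,y0=max(x0,0),max(y0,0)
    z=cv2.resize(im[y0:y0+2*half[1],x0:x0+2*half[0]],None,fx=f,fy=f,interpolation=cv2.INTER_CUBIC)
    for m in marks:
        q=(proj(n,m)-(x0,y0)+.5)*f-.5; cv2.circle(z,tuple(int(round(v)) for v in q),4,(0,255,0),1)
    cv2.imwrite(f"pics/{tag}.png",z); print(tag,"origin",x0,y0,"f",f)
E
python3 - <<'E'
from look import *
from mv import *
s=sensors.get_state();print(s["ee_pos"],s["ee_rot"])
R=Ro.from_euler('xyz',s["ee_rot"]);tip=[s["ee_pos"]+R.apply([a,b,0]) for b in(.047,-.047) for a in (-.008,.008)]
look("scene","a_s",[.455,.24,.05],marks=tip); look("top","a_t",[.455,.24,.05],marks=tip)
E
```

```text
[0.45251491 0.2388493  0.13102324] [-3.13116915e+00  2.95011288e-03  1.82358716e+00]
a_s origin 204 123 f 9
a_t origin 131 211 f 9
```

View pics/a_s.png

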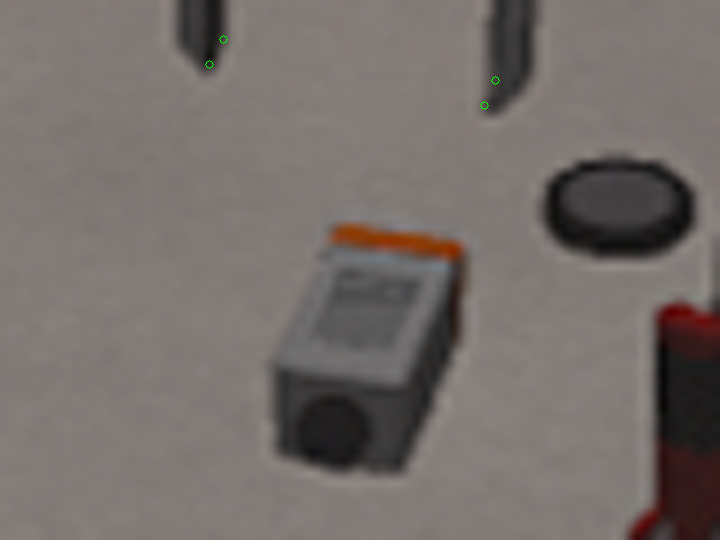

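View pics/a_t.png

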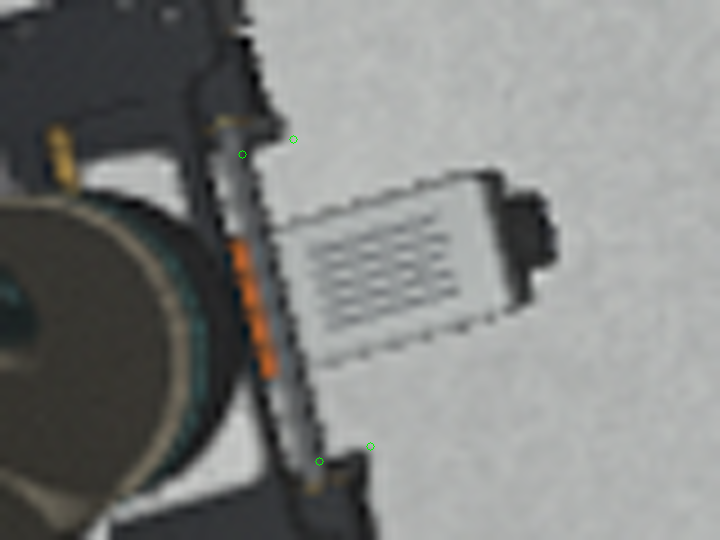

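In the scene view the finger tips land within about 1 px of their predicted marks, at (205,65) and (485,105). The jaws straddle the housing. I'll go down to a tip height of 0.020, so the tips stay clear of the nest's lips later.

```bash
python3 - <<'E'
from mv import *
to([.4555,.239,.020],1.825,4)
E
```

```text
total tool shift [-0.0049 -0.0019  0.2315] turn [-0.0006  0.     -0.0009] | per row [-0.0012 -0.0005  0.0579] [-0.0002  0.     -0.0002]
```

{"op": "step_arm", "data": {
  "rows": [
    [-0.002, -0.001, 0.06, 0, 0, 0, -1],
    [-0.002, -0.001, 0.06, 0, 0, 0, -1],
    [-0.001, 0, 0.06, 0, 0, 0, -1],
    [0, 0, 0.03, 0, 0, 0, -1],
    [0, 0, 0.0215, 0, 0, 0, -1],
    [0, 0, 0, 0, 0, 0, -1],
    [0, 0, 0, 0, 0, 0, 1],
    [0, 0, 0, 0, 0, 0, 1],
    [0, 0, 0, 0, 0, 0, 1],
    [0, 0, 0, 0, 0, 0, 1],
    [0, 0, 0, 0, 0, 0, 1],
    [0, 0, 0, 0, 0, 0, 1]
  ]
}}

```text
time_s: 4.7
ee_pos: [0.456, 0.2388, 0.0199]
ee_rot: [3.141, -0.0, 1.823]
force: [1.7, 0.1, 0.1]
opening: 0.0492
```

```bash
python3 - <<'E'
from look import *
from mv import *
s=sensors.get_state();print(s["ee_pos"],s["ee_rot"],s["opening"])
look("scene","b_s",[.455,.24,.05]); look("top","b_t",[.455,.24,.05])
E
```

```text
[0.45595316 0.23881267 0.01986525] [ 3.14111968e+00 -1.13790267e-04  1.82311117e+00] 0.049207620998263445
b_s origin 204 123 f 9
b_t origin 131 211 f 9
```

View pics/b_s.png

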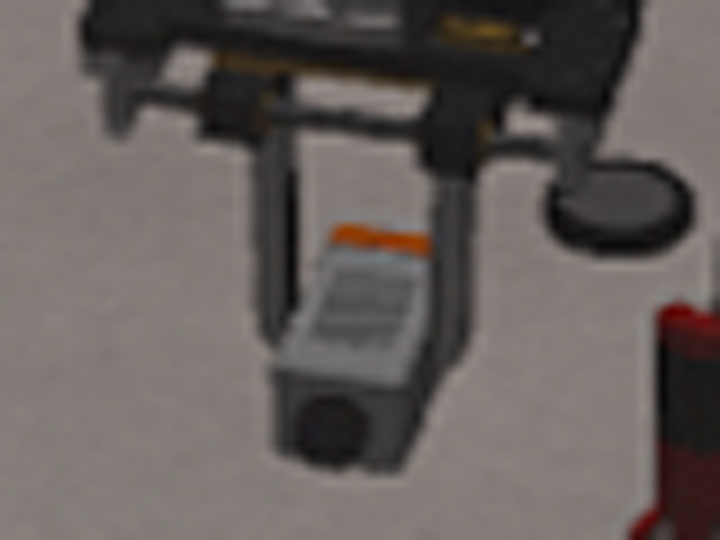

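The housing is gripped with opening 49 mm. I'll measure where it sits in the hand along its length.

View pics/b_t.png

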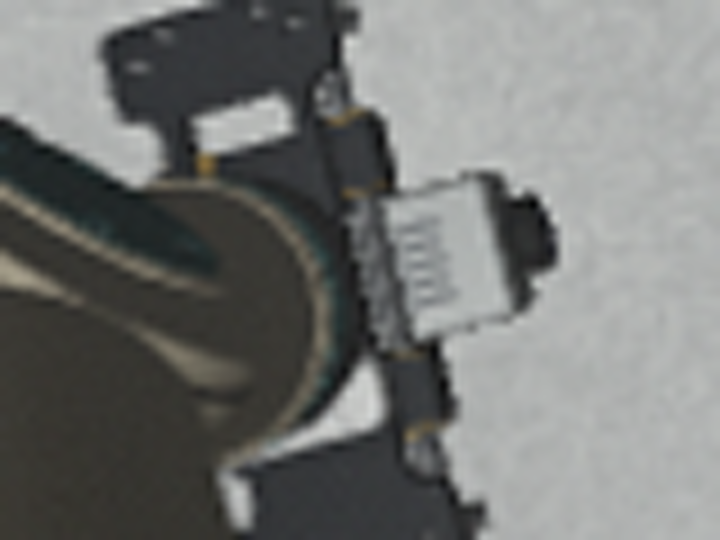

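```bash
python3 - <<'E'
from fit import *
from mv import *
s=sensors.get_state();R=Ro.from_euler('xyz',s["ee_rot"])
def rep(n,u,z,o):
    P=plane(n,px(u,9,o),z); print(n,u,np.round(R.inv().apply(P-s["ee_pos"])*1000,1))
o=(204,123)
for u,z in[((275,370),.042),((405,387),.042),((280,458),0),((398,470),0),((335,226),.042)]: rep("scene",u,z,o)
E
```

```text
scene (275, 370) [-49.7 -17.6 -22.2]
scene (405, 387) [-48.1  27.3 -22.1]
scene (280, 458) [-43.3 -18.4  19.8]
scene (398, 470) [-39.7  22.8  19.9]
scene (335, 226) [ 39.  -20.4 -22.1]
```

```bash
python3 - <<'E'
import cv2
s=cv2.imread("pics/scene0.png")
cv2.imwrite("pics/s_nest.png",cv2.convertScaleAbs(cv2.resize(s[215:270,210:280],None,fx=10,fy=10,interpolation=cv2.INTER_CUBIC),alpha=1.5))
E
```

```text
(no output)
```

View pics/s_nest.png

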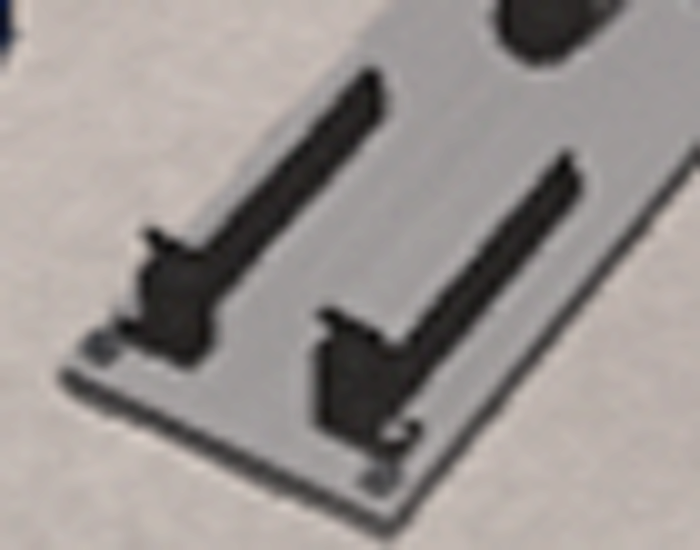

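In the 10x scene crop, the plate's top corners at the nest end are at about (65,368) and (388,518).

```bash
python3 - <<'E'
from fit import *
np.set_printoptions(precision=4,suppress=True)
o=(210,215)
A=[plane("scene",px(u,10,o),.012)[:2] for u in[(65,368),(388,518)]]
B=[plane("top",px(u,5,(155,150)),.012)[:2] for u in[(697,247),(704,86)]]
print(np.array(A),np.array(B)); 
# right edge far corner scene (400,250) in 4x
print(plane("scene",px((399,252),4,(205,135)),.012), plane("top",px((197,70),5,(155,150)),.012))
E
```

```text
[[ 0.5796 -0.127 ]
 [ 0.6755 -0.1317]] [[ 0.5733 -0.1237]
 [ 0.6715 -0.1309]]
[0.691  0.1761 0.012 ] [0.688  0.1792 0.012 ]
```

```bash
python3 - <<'E'
from fit import *
from mv import *
s=sensors.get_state();R=Ro.from_euler('xyz',s["ee_rot"])
for u in[(475,176),(390,198),(512,318),(415,339)]:
    P=plane("top",px(u,9,(131,211)),.042); print(u,np.round(R.inv().apply(P-s["ee_pos"])*1000,1))
E
```

```text
(475, 176) [-39.   21.  -22.1]
(390, 198) [-10.2  21.4 -22.1]
(512, 318) [-39.1 -26.7 -22.2]
(415, 339) [ -6.7 -24.9 -22.2]
```

{"op": "step_arm", "data": {
  "rows": [
    [0, 0, -0.03, 0, 0, 0, 1],
    [0, 0, -0.08, 0, 0, 0, 1],
    [0, 0, -0.095, 0, 0, 0, 1],
    [0, 0, -0.095, 0, 0, 0, 1],
    [0, 0, -0.095, 0, 0, 0, 1],
    [0, 0, -0.08, 0, 0, 0, 1],
    [0, 0, 0, 0, 0, 0, 1]
  ]
}}

```text
time_s: 5.5
ee_pos: [0.4581, 0.2408, 0.262]
ee_rot: [3.132, -0.002, 1.823]
force: [-0.1, 0.7, -2.2]
opening: 0.0478
```

```bash
python3 - <<'E'
from mv import *
to([.6286,-.049,.26],1.519,10)
# shift first then turn
E
```

```text
total tool shift [-0.6463  0.1855  0.0043] turn [ 0.0058 -0.0024  0.1935] | per row [-0.0646  0.0186  0.0004] [ 0.0006 -0.0002  0.0194]
```

{"op": "step_arm", "data": {
  "rows": [
    [-0.04, 0.011, 0, 0, 0, 0, 1],
    [-0.07, 0.02, 0, 0, 0, 0, 1],
    [-0.07, 0.02, 0, 0, 0, 0, 1],
    [-0.08, 0.023, 0, 0, 0, 0, 1],
    [-0.08, 0.023, 0, 0, 0, 0, 1],
    [-0.08, 0.023, 0, 0, 0, 0, 1],
    [-0.08, 0.023, 0, 0, 0, 0, 1],
    [-0.07, 0.02, 0, 0, 0, 0, 1],
    [-0.07, 0.02, 0, 0, 0, 0.065, 1],
    [0, 0, 0, 0, 0, 0.065, 1],
    [0, 0, 0, 0, 0, 0.064, 1],
    [0, 0, 0, 0, 0, 0, 1]
  ]
}}

```text
time_s: 6.7
ee_pos: [0.6229, -0.0485, 0.2548]
ee_rot: [-3.137, 0.0, 1.518]
force: [-0.6, 0.1, -3.2]
opening: 0.0478
```

```bash
python3 - <<'E'
from mv import *
to([.6286,-.049,.09],1.519,4)
E
```

```text
total tool shift [-2.000e-04  1.280e-02  3.295e-01] turn [-0.0027  0.0003 -0.0007] | per row [-0.0001  0.0032  0.0824] [-0.0007  0.0001 -0.0002]
```

{"op": "step_arm", "data": {
  "rows": [
    [0, 0.006, 0.08, 0, 0, 0, 1],
    [0, 0.006, 0.09, 0, 0, 0, 1],
    [0, 0.001, 0.09, 0, 0, 0, 1],
    [0, 0, 0.07, 0, 0, 0, 1],
    [0, 0, 0, 0, 0, 0, 1],
    [0, 0, 0, 0, 0, 0, 1]
  ]
}}

```text
time_s: 7.3
ee_pos: [0.6303, -0.0481, 0.0918]
ee_rot: [-3.14, -0.0, 1.52]
force: [0.2, 1.1, -1.6]
opening: 0.0479
```

```bash
python3 - <<'E'
from look import *
from mv import *
s=sensors.get_state();print(s["ee_pos"],s["ee_rot"],s["opening"])
look("scene","c_s",[.625,-.08,.04]); look("top","c_t",[.625,-.06,.04])
E
```

```text
[ 0.63029588 -0.04813195  0.09183954] [-3.13997735e+00 -3.37917343e-04  1.52044959e+00] 0.047880970941189115
c_s origin 201 208 f 9
c_t origin 233 151 f 9
```

View pics/c_s.png

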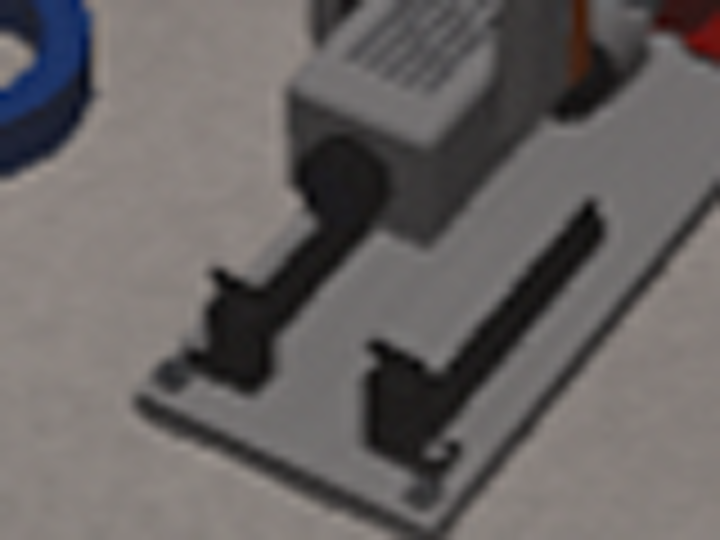

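View pics/c_t.png

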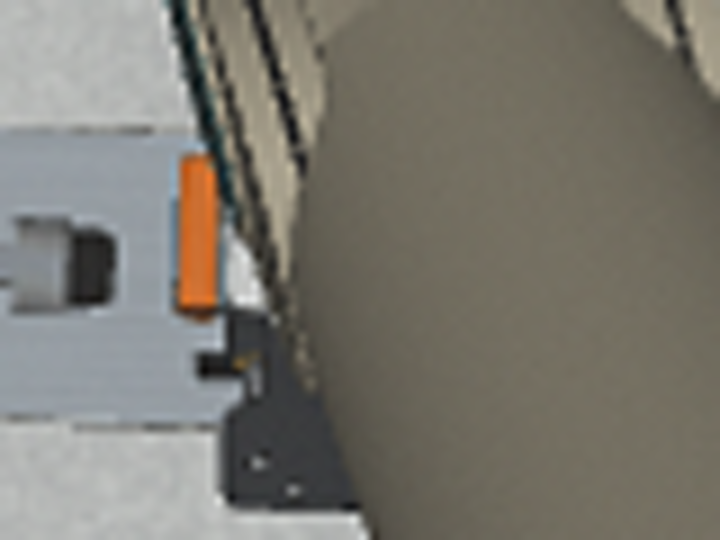

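```bash
python3 - <<'E'
from fit import *
from mv import *
s=sensors.get_state();R=Ro.from_euler('xyz',s["ee_rot"])
def rep(n,u,z,o):
    P=plane(n,px(u,9,o),z); print(n,u,z,np.round(P,4),np.round(R.inv().apply(P-s["ee_pos"])*1000,1))
zt,zb=.0918+.022,.0918-.02
T=(233,151);S=(201,208)
for u in[(180,155),(178,308)]:rep("top",u,zt,T)
for u in[(100,130),(100,415)]:rep("top",u,.012,T)
for u in[(115,232),(115,303)]:rep("top",u,.033,T)
for u,z in[((428,247),zb),((430,148),zt),((290,88),zt),((437,525),.012),((140,395),.012)]:rep("scene",u,z,S)
E
```

```text
top (180, 155) 0.11380000000000001 [ 0.6556 -0.0008  0.1138] [ 48.6  20.9 -19.5]
top (178, 308) 0.11380000000000001 [0.6086 0.0007 0.1138] [ 47.7 -26.2 -19.6]
top (100, 130) 0.012 [0.6803 0.0266 0.012 ] [77.2 43.7 82.4]
top (100, 415) 0.012 [0.5833 0.0283 0.012 ] [ 73.9 -53.2  82.1]
top (115, 232) 0.033 [0.6426 0.0216 0.033 ] [70.3  6.4 61.3]
top (115, 303) 0.033 [0.6189 0.022  0.033 ] [ 69.5 -17.2  61.2]
scene (428, 247) 0.0718 [ 0.6515 -0.0895  0.0718] [-40.2  21.2  22.5]
scene (430, 148) 0.11380000000000001 [ 0.6545 -0.0939  0.1138] [-44.4  24.5 -19.5]
scene (290, 88) 0.11380000000000001 [ 0.6102 -0.0915  0.1138] [-44.3 -19.8 -19.6]
scene (437, 525) 0.012 [ 0.6764 -0.1295  0.012 ] [-78.9  47.9  82.4]
scene (140, 395) 0.012 [ 0.5799 -0.1272  0.012 ] [-81.5 -48.6  82. ]
```

Both views put the plate's axis about 2 mm to the tool's -y side of the held housing, and the housing about 3 mm further from home than I want. I'll correct that, descend partway and check.

{"op": "step_arm", "data": {
  "rows": [
    [-0.005, -0.004, 0.02, 0, 0, 0, 1],
    [0, 0, 0.03, 0, 0, 0, 1],
    [0, 0, 0.02, 0, 0, 0, 1],
    [0, 0, 0, 0, 0, 0, 1],
    [0, 0, 0, 0, 0, 0, 1]
  ]
}}

```text
time_s: 7.9
ee_pos: [0.6284, -0.0508, 0.0567]
ee_rot: [-3.141, -0.0, 1.519]
force: [-0.2, -0.1, -2.5]
opening: 0.0477
```

```bash
python3 - <<'E'
from look import *
from mv import *
s=sensors.get_state();print(s["ee_pos"],s["ee_rot"],s["force"],s["opening"])
look("scene","d_s",[.625,-.08,.04]); look("top","d_t",[.625,-.06,.04])
E
```

```text
[ 0.62837178 -0.05084888  0.05673526] [-3.14078117e+00 -1.29308896e-04  1.51866113e+00] [-0.2086959  -0.14719766 -2.45894545] 0.04771053328875147
d_s origin 201 208 f 9
d_t origin 233 151 f 9
```

View pics/d_s.png

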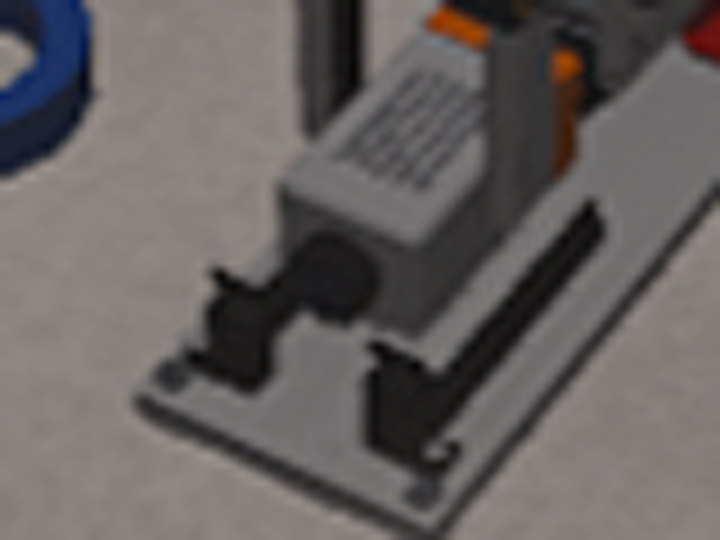

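The housing is lined up between the rails, with the lens at (340,275) heading into the notch. I'll continue down slowly.

{"op": "step_arm", "data": {
  "rows": [
    [0, 0, 0.014, 0, 0, 0, 1],
    [0, 0, 0.014, 0, 0, 0, 1],
    [0, 0, 0.008, 0, 0, 0, 1],
    [0, 0, 0, 0, 0, 0, 1]
  ]
}}

```text
time_s: 8.4
ee_pos: [0.6279, -0.051, 0.0383]
ee_rot: [-3.14, 0.0, 1.519]
force: [0.4, -0.3, -1.8]
opening: 0.0476
```

{"op": "step_arm", "data": {
  "rows": [
    [0, 0, 0.006, 0, 0, 0, 1],
    [0, 0, 0.004, 0, 0, 0, 1],
    [0, 0, 0, 0, 0, 0, 1],
    [0, 0, 0, 0, 0, 0, 1]
  ]
}}

```text
time_s: 8.8
ee_pos: [0.6287, -0.0509, 0.0343]
ee_rot: [3.141, -0.0, 1.518]
force: [-0.2, 0.6, -2.3]
opening: 0.0477
```

```bash
python3 - <<'E'
from look import *
from mv import *
s=sensors.get_state();print(s["ee_pos"],s["ee_rot"],s["force"],s["opening"])
look("scene","e_s",[.625,-.08,.04])
E
```

```text
[ 0.62868245 -0.05094705  0.03430657] [ 3.14142525e+00 -4.02868760e-05  1.51848954e+00] [-0.24596434  0.62789229 -2.29118372] 0.04772457847438077
e_s origin 201 208 f 9
```

View pics/e_s.png

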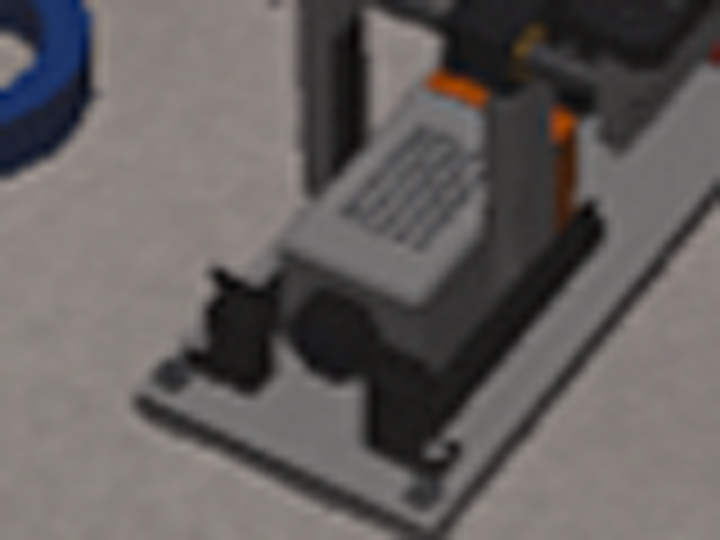

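The housing is between the rails with no contact force. I'll take the last few millimetres now.

{"op": "step_arm", "data": {
  "rows": [
    [0, 0, 0.003, 0, 0, 0, 1],
    [0, 0, 0.002, 0, 0, 0, 1],
    [0, 0, 0, 0, 0, 0, 1],
    [0, 0, 0, 0, 0, 0, 1]
  ]
}}

```text
time_s: 9.25
ee_pos: [0.6287, -0.051, 0.0319]
ee_rot: [3.141, -0.0, 1.518]
force: [-0.0, -0.2, -0.6]
opening: 0.0477
```

{"op": "step_arm", "data": {
  "rows": [
    [0, 0, 0.001, 0, 0, 0, 1],
    [0, 0, 0, 0, 0, 0, 0.1],
    [0, 0, 0, 0, 0, 0, -0.3],
    [0, 0, 0, 0, 0, 0, -0.3],
    [0, 0, 0, 0, 0, 0, -0.3]
  ]
}}

```text
time_s: 9.75
ee_pos: [0.6288, -0.051, 0.0311]
ee_rot: [3.141, -0.0, 1.518]
force: [-0.7, -0.0, -0.3]
opening: 0.0608
```

{"op": "step_arm", "data": {
  "rows": [
    [0, 0, -0.02, 0, 0, 0, -0.3],
    [0, 0, -0.05, 0, 0, 0, -0.3],
    [0, 0, -0.1, 0, 0, 0, -0.3],
    [0, 0, -0.1, 0, 0, 0, -0.3],
    [0, 0, -0.1, 0, 0, 0, -0.3],
    [0, 0, -0.1, 0, 0, 0, -0.3],
    [0, 0, 0, 0, 0, 0, -0.3]
  ]
}}

```text
time_s: 10.45
ee_pos: [0.6331, -0.0503, 0.2749]
ee_rot: [3.127, -0.001, 1.518]
force: [-0.4, 0.7, 1.2]
opening: 0.0609
```

```bash
python3 - <<'E'
from look import *
look("scene","f_s",[.64,-.04,.06],half=(50,50),f=6); look("top","f_t",[.625,-.0,.04],half=(80,40),f=5)
E
```

```text
f_s origin 203 175 f 6
f_t origin 173 142 f 5
```

View pics/f_s.png

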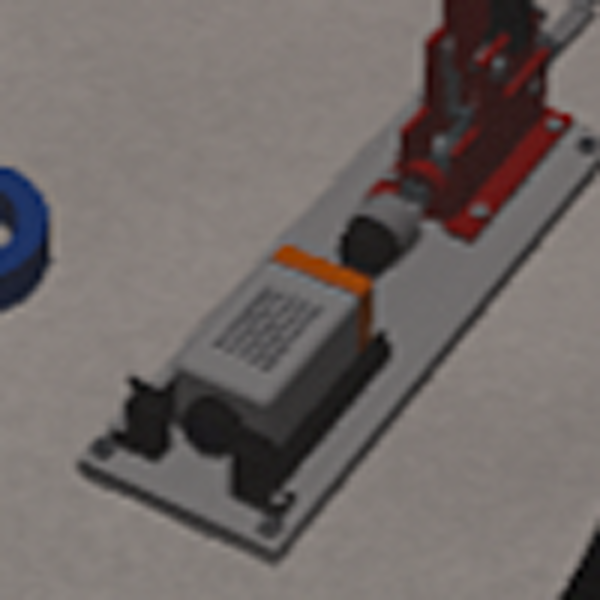

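View pics/f_t.png

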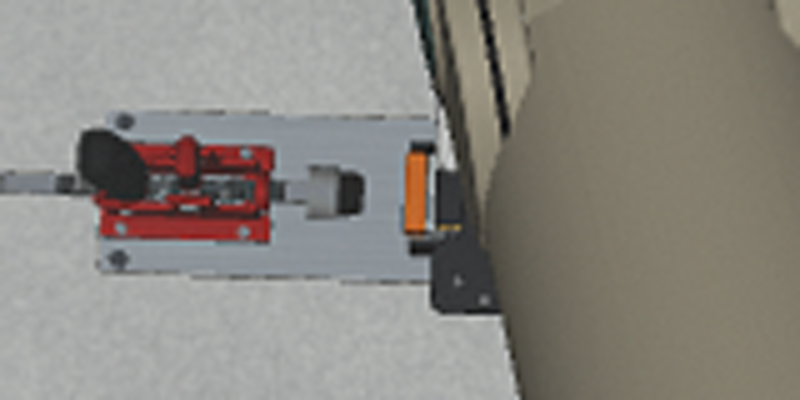

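The housing sits in the nest, cap towards the bumper, gap about 20 mm. Next I'll locate the grip and trigger by triangulation and check the housing's x.

```bash
python3 - <<'E'
import cv2
t=cv2.imread("pics/top0.png");s=cv2.imread("pics/scene0.png")
a=cv2.resize(t[155:205,180:230],None,fx=12,fy=12,interpolation=cv2.INTER_CUBIC)
b=cv2.resize(s[140:200,265:305],None,fx=10,fy=10,interpolation=cv2.INTER_CUBIC)
cv2.imwrite("pics/g_t.png",cv2.convertScaleAbs(a,alpha=1.8));cv2.imwrite("pics/g_s.png",cv2.convertScaleAbs(b,alpha=2))
E
python3 - <<'E'
from fit import *
np.set_printoptions(precision=4,suppress=True)
th=-1.6225;t=np.array([.6337,.0479])
R=np.array([[np.cos(th),-np.sin(th)],[np.sin(th),np.cos(th)]])
F=lambda P:R.T@(P[:2]-t)
for u,z in[((405,152),.054),((403,233),.054),((365,172),.033),((364,212),.033),((103,112),.012),((97,270),.012)]:
    print("top",u,F(plane("top",px(u,5,(173,142)),z)))
for u,z in[((278,252),.054),((372,285),.054),((180,368),.054),((275,402),.054),((78,462),.012),((275,550),.012)]:
    print("scene",u,F(plane("scene",px(u,6,(203,175)),z)))
E
```

```text
top (405, 152) [0.0502 0.0211]
top (403, 233) [ 0.0506 -0.0265]
top (365, 172) [0.0266 0.0113]
top (364, 212) [ 0.0268 -0.0127]
top (103, 112) [-0.1363  0.0461]
top (97, 270) [-0.1353 -0.0512]
scene (278, 252) [ 0.0617 -0.0187]
scene (372, 285) [0.0583 0.0267]
scene (180, 368) [ 0.1441 -0.0158]
scene (275, 402) [0.1401 0.0282]
scene (78, 462) [ 0.1787 -0.0455]
scene (275, 550) [0.1769 0.051 ]
```

View pics/g_t.png

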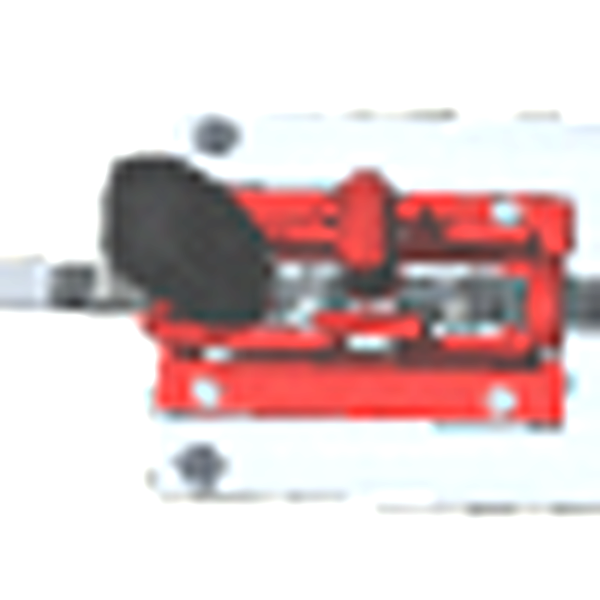

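View pics/g_s.png

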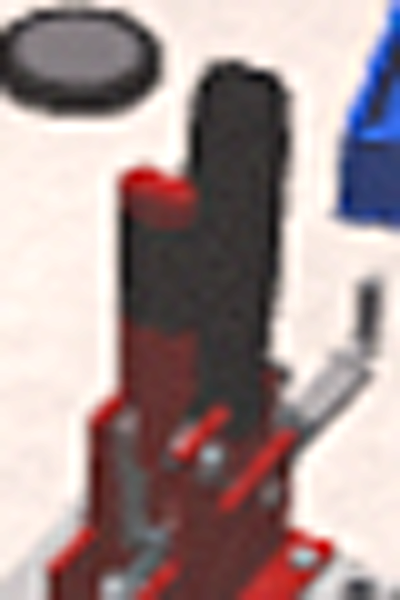

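The grip's top is at about (150,214) in the top zoom and (240,80) in the scene zoom. The trigger's top is at about (365,218) and (158,185).

```bash
python3 - <<'E'
from fit import *
np.set_printoptions(precision=4,suppress=True)
th=-1.6225;t=np.array([.6337,.0479])
R=np.array([[np.cos(th),-np.sin(th)],[np.sin(th),np.cos(th)]])
F=lambda P:np.r_[R.T@(P[:2]-t),P[2]]
T=lambda u:px(u,12,(180,155));S=lambda u:px(u,10,(265,140))
for a,b,z in[((150,214),(240,80),.185),((365,218),(158,185),.179)]:
    P,e=tri(T(a),S(b));print(F(P),e,F(plane("top",T(a),z)),F(plane("scene",S(b),z)))
# trigger/grip edges at .155ish in scene; top left edge of grip (rear face), front edge of trigger
print(F(plane("top",T((102,214)),.185)),F(plane("top",T((390,218)),.179)))
E
```

```text
[-0.1078 -0.0012  0.1794] 0.0024428768759488842 [-0.1061 -0.0029  0.185 ] [-0.1013  0.0033  0.185 ]
[-0.0621 -0.0001  0.1732] 0.0016095610851619353 [-0.0608 -0.0016  0.179 ] [-0.0554  0.0041  0.179 ]
[-0.1164 -0.0032  0.185 ] [-0.0554 -0.0014  0.179 ]
```

```bash
python3 - <<'E'
from mv import *
s=sensors.get_state();print(np.round(s["joint_pos"],3),s["ee_pos"])
to([.638,.1308,.26],1.518,6)
E
```

```text
[ 0.271  0.565 -0.394  1.488  0.229  1.131 -0.217] [ 0.62915963 -0.05101396  0.26803614]
total tool shift [ 0.3641 -0.0014  0.016 ] turn [0.0021 0.0002 0.0003] | per row [ 0.0607 -0.0002  0.0027] [0.0003 0.     0.    ]
```

{"op": "step_arm", "data": {
  "rows": [
    [0.05, 0, 0, 0, 0, 0, -0.3],
    [0.07, 0, 0, 0, 0, 0, -0.3],
    [0.08, 0, 0, 0, 0, 0, -0.6],
    [0.07, 0, 0, 0, 0, 0, -1],
    [0.06, 0, 0, 0, 0, 0, -1],
    [0.034, -0.001, 0.016, 0, 0, 0, -1],
    [0, 0, 0, 0, 0, 0, -1]
  ]
}}

```text
time_s: 11.25
ee_pos: [0.6356, 0.1333, 0.2554]
ee_rot: [-3.137, -0.0, 1.523]
force: [-0.0, 0.0, 0.6]
opening: 0.0936
```

{"op": "step_arm", "data": {
  "rows": [
    [0, 0, 0, 0, 0, 0.09, -1],
    [0, 0, 0, 0, 0, 0.09, -1],
    [0, 0, 0, 0, 0, 0.09, -1],
    [0, 0, 0, 0, 0, 0.09, -1],
    [0, 0, 0, 0, 0, 0.09, -1],
    [0, 0, 0, 0, 0, 0.09, -1],
    [0, 0, 0, 0, 0, 0.09, -1],
    [0, 0, 0, 0, 0, 0.09, -1],
    [0, 0, 0, 0, 0, 0.09, -1],
    [0, 0, 0, 0, 0, 0.09, -1],
    [0, 0, 0, 0, 0, 0.09, -1],
    [0, 0, 0, 0, 0, 0.01, -1]
  ]
}}

```text
time_s: 12.45
ee_pos: [0.6374, 0.1277, 0.2574]
ee_rot: [3.139, 0.001, -0.057]
force: [-0.3, -0.2, -1.8]
opening: 0.0937
```

```bash
python3 - <<'E'
from look import *
from mv import *
s=sensors.get_state();print(np.round(s["joint_pos"],3),s["ee_pos"],s["ee_rot"],s["opening"])
to([.638,.1308,.2],-.0517,4)
look("scene","i_s",[.64,.12,.16],half=(45,40),f=8); look("top","i_t",[.63,.1,.1],half=(60,50),f=6)
E
```

```text
[-0.252  0.583  0.017  1.448 -0.008  1.112 -1.861] [0.63743454 0.12771632 0.2574469 ] [ 3.13902505e+00  1.24320150e-03 -5.66710774e-02] 0.09373873155050531
total tool shift [ 0.0009 -0.0065  0.1149] turn [ 0.0016  0.0008 -0.0032] | per row [ 0.0002 -0.0016  0.0287] [ 0.0004  0.0002 -0.0008]
i_s origin 238 121 f 8
i_t origin 157 128 f 6
```

View pics/i_s.png

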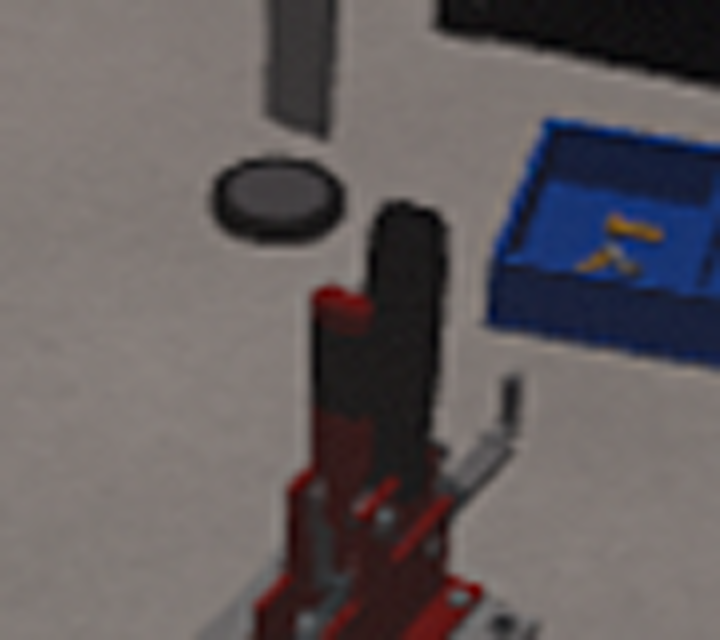

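View pics/i_t.png

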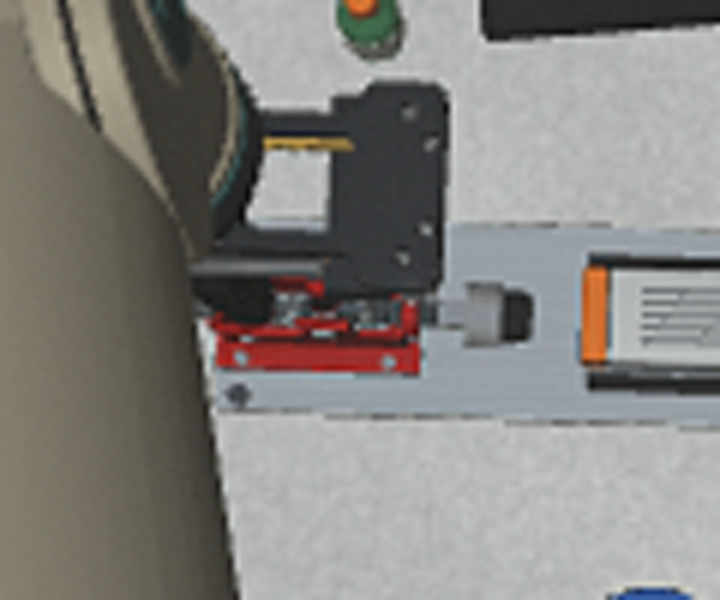

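The front finger tip is at (300,130), above and in front of the trigger. The housing looks properly seated in the top view. I'll lower to just above the grip and check.

{"op": "step_arm", "data": {
  "rows": [
    [0, -0.003, 0.04, 0, 0, -0.001, -1],
    [0, -0.003, 0.05, 0, 0, -0.001, -1],
    [0.001, 0, 0.024, 0, 0, -0.001, -1],
    [0, 0, 0, 0, 0, 0, -1],
    [0, 0, 0, 0, 0, 0, -1]
  ]
}}

```text
time_s: 13.05
ee_pos: [0.6387, 0.1333, 0.2017]
ee_rot: [3.142, -0.0, -0.047]
force: [0.3, -0.4, -0.4]
opening: 0.094
```

```bash
python3 - <<'E'
from look import *
from mv import *
s=sensors.get_state();print(s["ee_pos"],s["ee_rot"],s["opening"])
R=Ro.from_euler('xyz',s["ee_rot"]);tip=[s["ee_pos"]+R.apply([a,b,0]) for b in(.047,-.047) for a in (-.008,.008)]
look("scene","j_s",[.64,.13,.18],half=(45,40),f=8,marks=tip)
E
```

```text
[0.63873496 0.13331322 0.20166835] [ 3.14153598e+00 -4.95630301e-04 -4.73982683e-02] 0.09399282235525452
j_s origin 240 112 f 8
```

View pics/j_s.png

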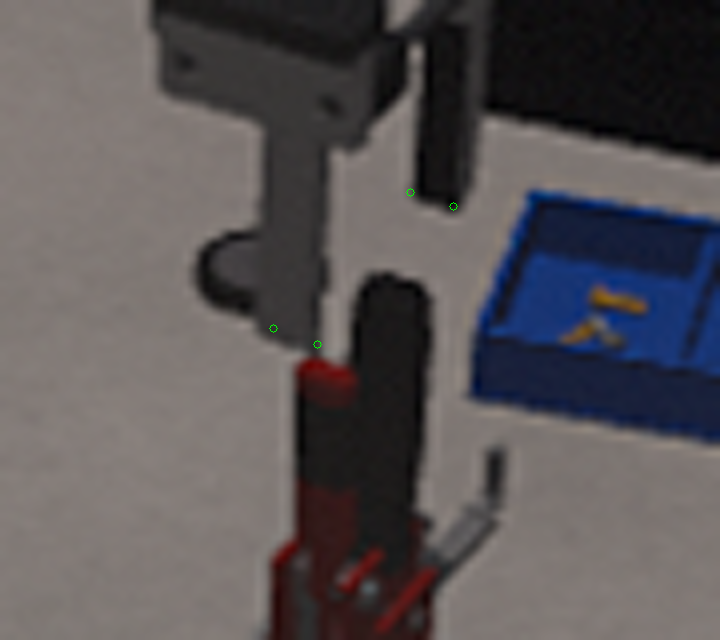

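The front tip is near (295,340), the trigger top at (327,372) and the grip top at (392,285). I'll compute the centring.

```bash
python3 - <<'E'
import cv2
s=cv2.imread("pics/raw_j_s.png")
cv2.imwrite("pics/k_s.png",cv2.convertScaleAbs(cv2.resize(s[130:180,265:305],None,fx=14,fy=12,interpolation=cv2.INTER_CUBIC),alpha=2))
E
python3 - <<'E'
from fit import *
from mv import *
s=sensors.get_state();R=Ro.from_euler('xyz',s["ee_rot"])
def rep(n,u,z,o,f=8):
    P=plane(n,px(u,f,o),z); print(n,u,z,np.round(R.inv().apply(P-s["ee_pos"])*1000,1))
o=(240,112)
rep("scene",(327,372),.179,o);rep("scene",(392,290),.185,o)
rep("scene",(268,335),.2017,o);rep("scene",(318,350),.2017,o);rep("scene",(417,200),.2017,o);rep("scene",(458,212),.2017,o)
E
```

```text
scene (327, 372) 0.179 [ 3.2 30.4 23.2]
scene (392, 290) 0.185 [  3.  -14.4  17.2]
scene (268, 335) 0.2017 [-7.9 51.3  0.5]
scene (318, 350) 0.2017 [ 9.6 50.2  0.5]
scene (417, 200) 0.2017 [ -4.  -43.6   0.5]
scene (458, 212) 0.2017 [ 10.9 -44.2   0.6]
```

View pics/k_s.png

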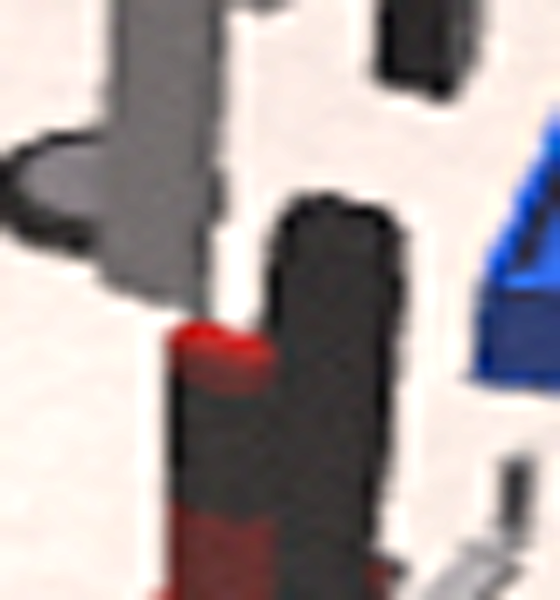

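After allowing for the finger bias, the grip-trigger centre is about 2.5 mm towards tool +y and 1 mm towards +x. I'll correct that and descend to tip z ≈ 0.136.

{"op": "step_arm", "data": {
  "rows": [
    [0.002, 0.005, 0.02, 0, 0, -0.003, -1],
    [0, 0, 0.04, 0, 0, 0, -1],
    [0, 0, 0.04, 0, 0, 0, -1],
    [0, 0, 0.031, 0, 0, 0, -1],
    [0, 0, 0, 0, 0, 0, -1],
    [0, 0, 0, 0, 0, 0, -1]
  ]
}}

```text
time_s: 13.7
ee_pos: [0.6395, 0.1311, 0.1361]
ee_rot: [-3.142, -0.001, -0.043]
force: [0.3, -0.7, 0.0]
opening: 0.0938
```

```bash
python3 - <<'E'
from look import *
from mv import *
s=sensors.get_state();print(s["ee_pos"],s["ee_rot"],s["force"],s["opening"])
look("scene","l_s",[.64,.10,.13],half=(45,40),f=8)
E
```

```text
[0.63951262 0.13109601 0.13607055] [-3.14154690e+00 -5.15228434e-04 -4.28623640e-02] [ 0.32371093 -0.73686171  0.03301159] 0.09375185888971077
l_s origin 234 134 f 8
```

View pics/l_s.png

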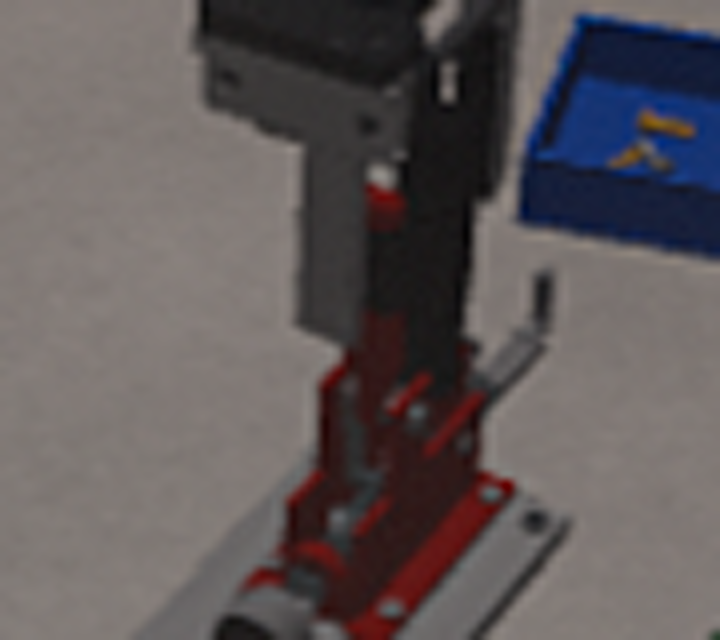

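The fingers straddle the grip and trigger without contact. Next I'll close in stages and watch the force for off-centre contact.

{"op": "step_arm", "data": {
  "rows": [
    [0, 0, 0, 0, 0, 0.005, -0.3],
    [0, 0, 0, 0, 0, 0, -0.3],
    [0, 0, 0, 0, 0, 0, -0.3]
  ]
}}

```text
time_s: 14.05
ee_pos: [0.6395, 0.1313, 0.1364]
ee_rot: [-3.141, -0.001, -0.051]
force: [-0.8, 0.5, 1.0]
opening: 0.0733
```

{"op": "step_arm", "data": {
  "rows": [
    [0, 0, 0, 0, 0, 0, -0.25],
    [0, 0, 0, 0, 0, 0, -0.2],
    [0, 0, 0, 0, 0, 0, -0.2]
  ]
}}

```text
time_s: 14.35
ee_pos: [0.6398, 0.1372, 0.136]
ee_rot: [-3.134, -0.002, -0.048]
force: [1.8, 9.6, -2.3]
opening: 0.0567
```

Rear-finger contact puts the grip's rear face at about y = 0.1655. The arm is compliant at about 1.6 N/mm, so I'll recentre and shift towards the grip while closing.

{"op": "step_arm", "data": {
  "rows": [
    [0, -0.01, 0, 0, 0, 0, -0.2],
    [0, -0.004, 0, 0, 0, 0, -0.12],
    [0, -0.004, 0, 0, 0, 0, -0.04],
    [0, -0.004, 0, 0, 0, 0, 0.04],
    [0, -0.004, 0, 0, 0, 0, 0.1],
    [0, -0.004, 0, 0, 0, 0, 0.15],
    [0, 0, 0, 0, 0, 0, 0.2],
    [0, 0, 0, 0, 0, 0, 0.2]
  ]
}}

```text
time_s: 15.15
ee_pos: [0.6401, 0.1449, 0.136]
ee_rot: [3.14, -0.0, -0.052]
force: [-1.2, -2.3, 3.6]
opening: 0.0408
```

```bash
python3 - <<'E'
from look import *
from mv import *
s=sensors.get_state();print(s["ee_pos"],s["ee_rot"],s["force"],s["opening"])
look("scene","m_s",[.63,.04,.08],half=(50,45),f=7); look("top","m_t",[.63,0.02,.08],half=(60,40),f=6)
E
```

```text
[0.64009325 0.144897   0.13596377] [ 3.14027001e+00 -2.82463555e-04 -5.15978147e-02] [-1.15245874 -2.25720908  3.58913586] 0.040784484006546426
m_s origin 215 155 f 7
m_t origin 186 139 f 6
```

View pics/m_s.png

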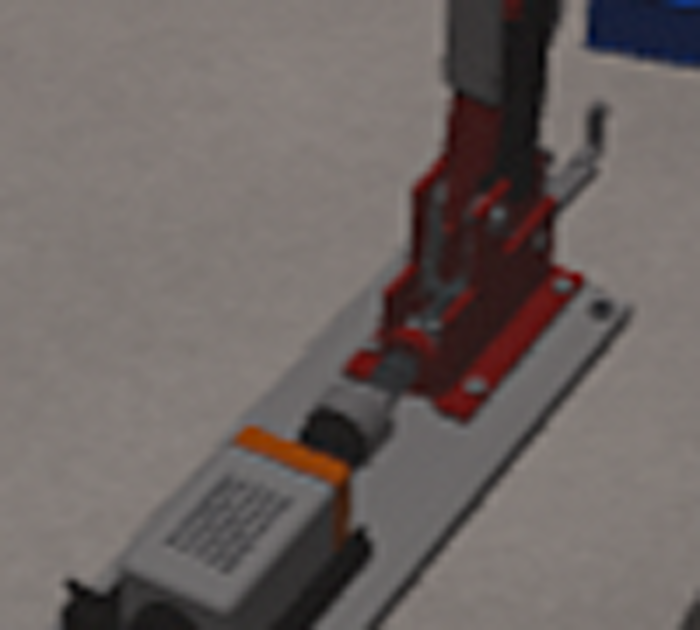

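View pics/m_t.png

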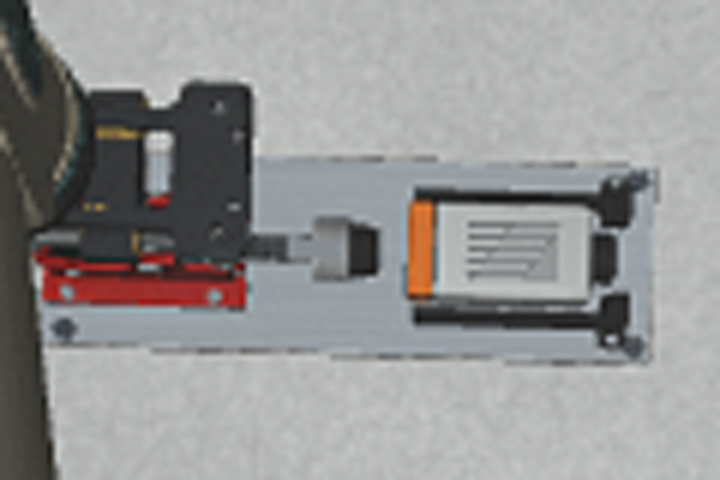

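The rod advanced; the gap from bumper (378) to cap (408) in the top view is about 13 mm. I'll finish this squeeze and then release.

{"op": "step_arm", "data": {
  "rows": [
    [0, 0, 0, 0, 0, 0, 0.25],
    [0, 0, 0, 0, 0, 0, 0.25],
    [0, 0, 0, 0, 0, 0, 0.25]
  ]
}}

```text
time_s: 15.55
ee_pos: [0.6401, 0.1449, 0.136]
ee_rot: [3.14, -0.0, -0.052]
force: [-0.9, -3.3, 4.1]
opening: 0.0407
```

{"op": "step_arm", "data": {
  "rows": [
    [0, 0.005, 0, 0, 0, 0, 0],
    [0, 0.005, 0, 0, 0, 0, -0.2],
    [0, 0.005, 0, 0, 0, 0, -0.35],
    [0, 0.005, 0, 0, 0, 0, -0.4],
    [0, 0, 0, 0, 0, 0, -0.4],
    [0, 0, 0, 0, 0, 0, -0.4],
    [0, 0, 0, 0, 0, 0, -0.4]
  ]
}}

```text
time_s: 16.25
ee_pos: [0.6388, 0.1363, 0.1353]
ee_rot: [3.141, 0.001, -0.051]
force: [-1.3, -1.5, -3.2]
opening: 0.0661
```

{"op": "step_arm", "data": {
  "rows": [
    [0, 0, 0, 0, 0, 0, -0.2],
    [0, -0.004, 0, 0, 0, 0, -0.12],
    [0, -0.004, 0, 0, 0, 0, -0.04],
    [0, -0.004, 0, 0, 0, 0, 0.04],
    [0, -0.004, 0, 0, 0, 0, 0.1],
    [0, -0.004, 0, 0, 0, 0, 0.15],
    [0, 0, 0, 0, 0, 0, 0.25],
    [0, 0, 0, 0, 0, 0, 0.25],
    [0, 0, 0, 0, 0, 0, 0.25]
  ]
}}

```text
time_s: 17.15
ee_pos: [0.6395, 0.145, 0.1359]
ee_rot: [3.14, 0.001, -0.051]
force: [-3.1, -4.0, 4.3]
opening: 0.0405
```

```bash
python3 - <<'E'
from look import *
from mv import *
s=sensors.get_state();print(s["ee_pos"],s["ee_rot"],s["force"],s["opening"])
look("top","n_t",[.63,0.0,.08],half=(50,30),f=8)
E
```

```text
[0.63950958 0.1449832  0.13594999] [ 3.13997144e+00  8.60592328e-04 -5.14167202e-02] [-3.1353237  -4.0092172   4.30861471] 0.04054139446864856
n_t origin 203 148 f 8
```

View pics/n_t.png

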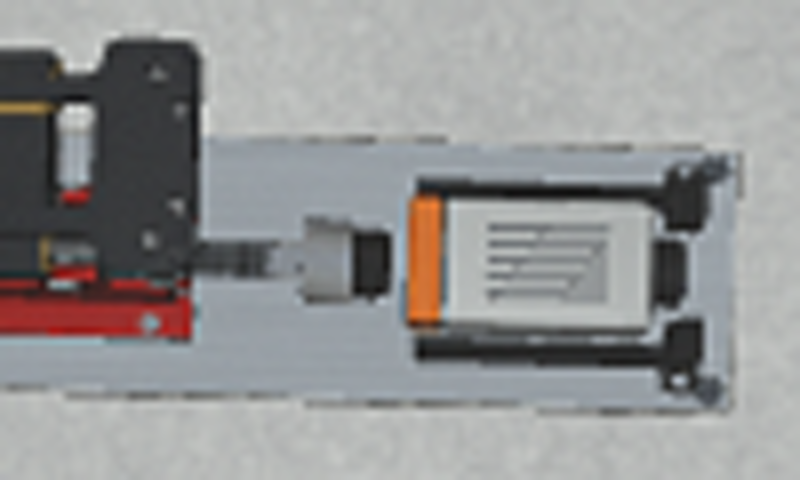

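The gap is now about 5 mm (390 to 406). On to pump 3.

{"op": "step_arm", "data": {
  "rows": [
    [0, 0.005, 0, 0, 0, 0, 0],
    [0, 0.005, 0, 0, 0, 0, -0.2],
    [0, 0.005, 0, 0, 0, 0, -0.35],
    [0, 0.005, 0, 0, 0, 0, -0.4],
    [0, 0, 0, 0, 0, 0, -0.4],
    [0, 0, 0, 0, 0, 0, -0.4],
    [0, 0, 0, 0, 0, 0, -0.4]
  ]
}}

```text
time_s: 17.9
ee_pos: [0.6397, 0.1363, 0.1357]
ee_rot: [-3.141, -0.001, -0.051]
force: [0.0, -1.9, -1.9]
opening: 0.0658
```

{"op": "step_arm", "data": {
  "rows": [
    [0, 0, 0, 0, 0, 0, -0.2],
    [0, -0.004, 0, 0, 0, 0, -0.12],
    [0, -0.004, 0, 0, 0, 0, -0.04],
    [0, -0.004, 0, 0, 0, 0, 0.04],
    [0, -0.004, 0, 0, 0, 0, 0.1],
    [0, -0.004, 0, 0, 0, 0, 0.15],
    [0, 0, 0, 0, 0, 0, 0.25],
    [0, 0, 0, 0, 0, 0, 0.25],
    [0, 0, 0, 0, 0, 0, 0.25]
  ]
}}

```text
time_s: 18.8
ee_pos: [0.6403, 0.145, 0.1362]
ee_rot: [3.14, -0.001, -0.051]
force: [-1.1, -4.6, 4.4]
opening: 0.041
```

```bash
python3 - <<'E'
from look import *
from mv import *
s=sensors.get_state();print(s["ee_pos"],s["ee_rot"],s["force"],s["opening"])
look("top","o_t",[.63,0.0,.08],half=(50,30),f=8)
E
```

```text
[0.64026411 0.14497832 0.13624908] [ 3.14025384e+00 -7.17544366e-04 -5.14657335e-02] [-1.10817644 -4.56127592  4.40747314] 0.041007592523534885
o_t origin 203 148 f 8
```

View pics/o_t.png

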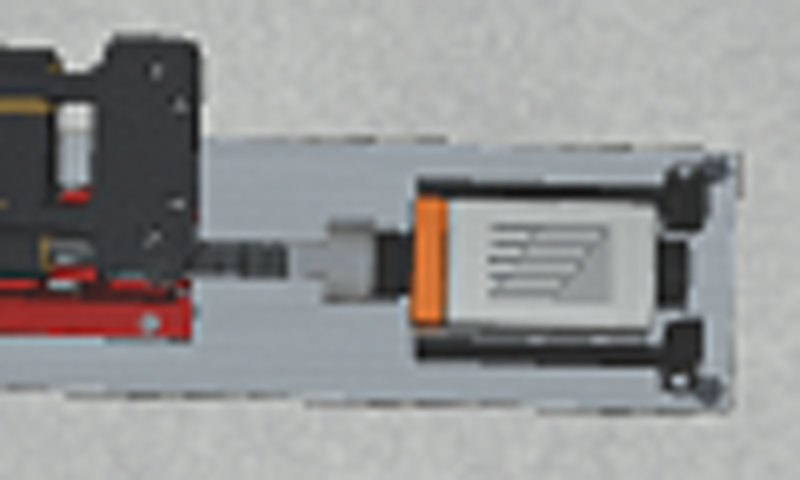

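The bumper now touches the cap and has pushed the housing forward (cap edge 406→412). Pump 4 comes next, closing gradually.

{"op": "step_arm", "data": {
  "rows": [
    [0, 0.005, 0, 0, 0, 0, 0],
    [0, 0.005, 0, 0, 0, 0, -0.2],
    [0, 0.005, 0, 0, 0, 0, -0.35],
    [0, 0.005, 0, 0, 0, 0, -0.4],
    [0, 0, 0, 0, 0, 0, -0.4],
    [0, 0, 0, 0, 0, 0, -0.4],
    [0, 0, 0, 0, 0, 0, -0.4]
  ]
}}

```text
time_s: 19.55
ee_pos: [0.6389, 0.1362, 0.1353]
ee_rot: [3.141, 0.001, -0.051]
force: [-0.5, -2.2, -1.4]
opening: 0.0659
```

{"op": "step_arm", "data": {
  "rows": [
    [0, 0, 0, 0, 0, 0, -0.2],
    [0, -0.004, 0, 0, 0, 0, -0.12],
    [0, -0.004, 0, 0, 0, 0, -0.06],
    [0, -0.003, 0, 0, 0, 0, -0.02],
    [0, -0.003, 0, 0, 0, 0, 0.02],
    [0, 0, 0, 0, 0, 0, 0.02],
    [0, 0, 0, 0, 0, 0, 0.02]
  ]
}}

```text
time_s: 20.25
ee_pos: [0.6394, 0.1423, 0.136]
ee_rot: [3.14, 0.001, -0.051]
force: [-2.7, -5.7, 4.7]
opening: 0.046
```

```bash
python3 - <<'E'
from look import *
from mv import *
s=sensors.get_state();print(s["ee_pos"],s["ee_rot"],s["force"],s["opening"])
look("top","p_t",[.63,0.0,.08],half=(50,30),f=8)
E
```

```text
[0.63939936 0.14228271 0.1360272 ] [ 3.14019527e+00  6.88407645e-04 -5.10480155e-02] [-2.67381689 -5.68616066  4.70463729] 0.045978462633027836
p_t origin 203 148 f 8
```

View pics/p_t.png

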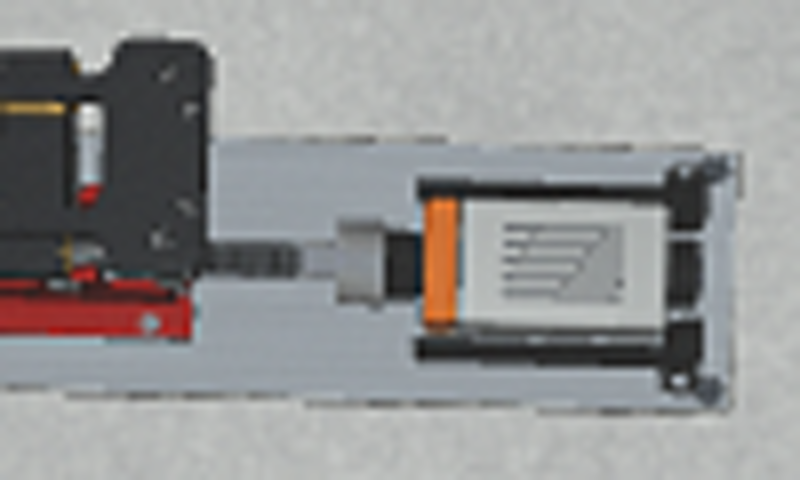

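The housing moved on to near home (cap edge 424), with the bumper not yet dented. I'll finish the squeeze in small steps.

{"op": "step_arm", "data": {
  "rows": [
    [0, -0.002, 0, 0, 0, 0, 0.06],
    [0, -0.002, 0, 0, 0, 0, 0.1],
    [0, -0.002, 0, 0, 0, 0, 0.15],
    [0, 0, 0, 0, 0, 0, 0.25],
    [0, 0, 0, 0, 0, 0, 0.25],
    [0, 0, 0, 0, 0, 0, 0.25]
  ]
}}

```text
time_s: 20.9
ee_pos: [0.6395, 0.145, 0.136]
ee_rot: [3.14, 0.001, -0.051]
force: [-3.6, -5.1, 4.5]
opening: 0.0407
```

```bash
python3 - <<'E'
from look import *
from mv import *
s=sensors.get_state();print(s["ee_pos"],s["ee_rot"],s["force"],s["opening"])
look("top","q_t",[.63,0.0,.08],half=(50,30),f=8)
E
```

```text
[0.6395055  0.14498001 0.13597083] [ 3.13996380e+00  8.58902640e-04 -5.13343373e-02] [-3.63374759 -5.13914628  4.47439127] 0.040652992885175605
q_t origin 203 148 f 8
```

View pics/q_t.png

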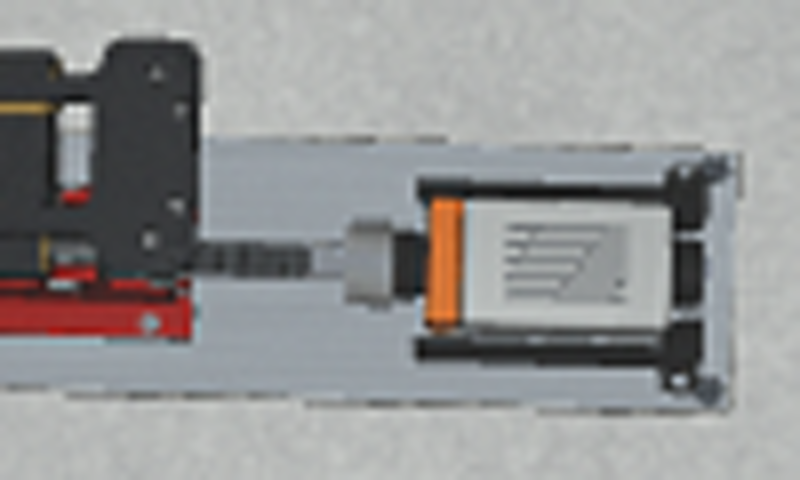

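Cap edge is at 427 and the cup rim at 394, so the dent is about 2 mm. One more pump, in stages.

{"op": "step_arm", "data": {
  "rows": [
    [0, 0.005, 0, 0, 0, 0, 0],
    [0, 0.005, 0, 0, 0, 0, -0.2],
    [0, 0.005, 0, 0, 0, 0, -0.35],
    [0, 0.005, 0, 0, 0, 0, -0.4],
    [0, 0, 0, 0, 0, 0, -0.4],
    [0, 0, 0, 0, 0, 0, -0.4],
    [0, 0, 0, 0, 0, 0, -0.4]
  ]
}}

```text
time_s: 21.65
ee_pos: [0.6396, 0.1364, 0.1356]
ee_rot: [-3.141, -0.0, -0.051]
force: [-0.5, -1.7, -1.9]
opening: 0.0657
```

{"op": "step_arm", "data": {
  "rows": [
    [0, 0, 0, 0, 0, 0, -0.2],
    [0, -0.004, 0, 0, 0, 0, -0.12],
    [0, -0.004, 0, 0, 0, 0, -0.06],
    [0, -0.003, 0, 0, 0, 0, -0.02],
    [0, -0.003, 0, 0, 0, 0, 0.02],
    [0, 0, 0, 0, 0, 0, 0.02],
    [0, 0, 0, 0, 0, 0, 0.02]
  ]
}}

```text
time_s: 22.35
ee_pos: [0.64, 0.142, 0.1361]
ee_rot: [3.14, -0.0, -0.051]
force: [-0.8, -5.1, 5.1]
opening: 0.0465
```

```bash
python3 - <<'E'
from look import *
from mv import *
s=sensors.get_state();print(s["ee_pos"],s["ee_rot"],s["force"],s["opening"])
look("top","r_t",[.63,0.0,.08],half=(50,30),f=8)
E
```

```text
[0.6399751  0.14201944 0.13614767] [ 3.14011326e+00 -4.70667824e-04 -5.11222484e-02] [-0.7751307  -5.09850937  5.08970433] 0.04650542834059841
r_t origin 203 148 f 8
```

View pics/r_t.png

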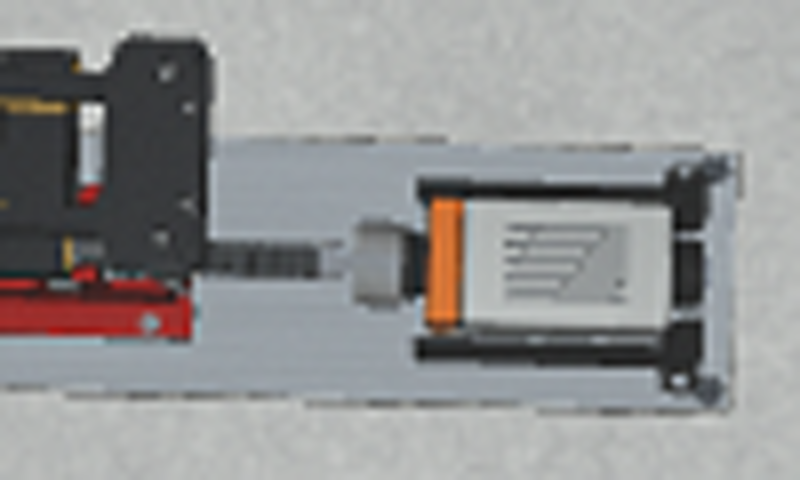

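The dent is now about 5 mm (visible rubber 403→427), around 20 N. The cap has stopped moving, so the housing is home. The trigger is at mid stroke. I'll hold for a second and confirm it's steady in both views.

{"op": "step_arm", "data": {
  "rows": [
    [0, 0, 0, 0, 0, 0, 0.02],
    [0, 0, 0, 0, 0, 0, 0.02],
    [0, 0, 0, 0, 0, 0, 0.02],
    [0, 0, 0, 0, 0, 0, 0.02],
    [0, 0, 0, 0, 0, 0, 0.02],
    [0, 0, 0, 0, 0, 0, 0.02],
    [0, 0, 0, 0, 0, 0, 0.02],
    [0, 0, 0, 0, 0, 0, 0.02],
    [0, 0, 0, 0, 0, 0, 0.02],
    [0, 0, 0, 0, 0, 0, 0.02]
  ]
}}

```text
time_s: 23.4
ee_pos: [0.64, 0.142, 0.1361]
ee_rot: [3.14, -0.0, -0.051]
force: [-0.3, -4.3, 5.2]
opening: 0.047
```

```bash
python3 - <<'E'
from look import *
from mv import *
s=sensors.get_state();print(s["ee_pos"],s["ee_rot"],s["force"],s["opening"])
look("top","s_t",[.63,0.0,.08],half=(50,30),f=8);look("scene","s_s",[.63,.03,.09],half=(50,50),f=6)
E
```

```text
[0.63998036 0.14202299 0.13614628] [ 3.14023535e+00 -4.70124636e-04 -5.11318085e-02] [-0.27539799 -4.34329206  5.21066876] 0.04700402325006007
s_t origin 203 148 f 8
s_s origin 213 149 f 6
```

View pics/s_t.png

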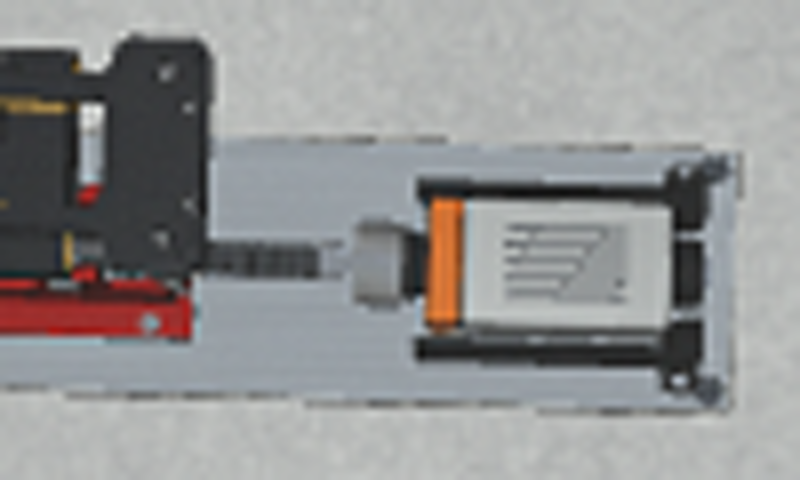

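View pics/s_s.png

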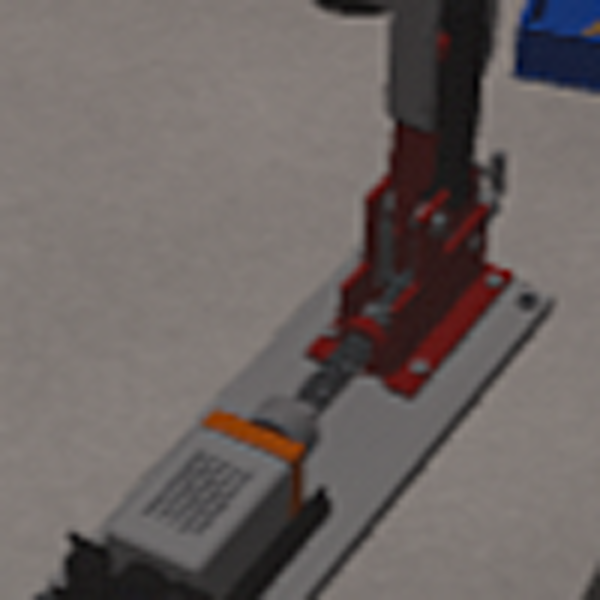

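```bash
python3 -c "
from rig import close_job
print(close_job())"
```

```text
the job is handed in; nothing more can be done
None
```

I handed the job in at about 23.5 s. The housing is in the nest, the bumper is pressing on the orange cap, and the gripper is still squeezing trigger and grip.

**What I did:** I gripped the housing across its 48 mm and lowered it into the nest with the lens in the notch, with almost no contact force. I let go, then put the fingers round the grip and trigger. Four full squeezes and one partial squeeze moved the rod until the housing stopped at the shoulders.

**Last checks (top view and arm readings):**
- **Housing:** it looks flat and square. The cap stayed at the same pixel through the last squeeze, so I take the housing to be home.
- **Bumper:** it is dented by about 5 mm, which is about 20 N on the cap. At one pixel (about 3 mm) of reading error, the true force could be 11 to 33 N.
- **Grip and trigger:** the trigger is at mid stroke with the fingers 47 mm apart, and the reading held steady for 1 s. The finger forces are not measured separately. From the net wrist force and the trigger spring, I estimate about 17 N on the trigger and 12 N on the grip.
- **Other things on the bench:** none were touched by the planned moves. I did not compare their positions at the end.

**What disagreed:** the two cameras differed by 3 to 6 mm on where the fixture is. I used a value between them, corrected with the known finger positions.

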